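# Cure a batch of turned pots

### The arm

A 6-joint arm with a two-finger parallel gripper is mounted at the origin on the work surface. World frame = base frame: x ahead of the robot, y to its left, z up, the work surface at z = 0. Lengths are in mm, angles in rad, forces in N, time in s.
With the tool pointing down it reaches from about 250 to 800 mm from the base axis. Payload 3.9 kg.
Tool frame: the origin (TCP) lies midway between the tips of the shut fingers; the grasp point (between the pads) lies 19 mm behind it; z points along the fingers, y is the direction in which the jaws open and shut (so a half turn about z gives the same grasp; the last joint's range is limited). The gripper opens to 85 mm and grips with 20 to 120 N. Pads are 22 mm wide; open, the fingers measure 114 mm over their backs; the gripper's body (76 mm by 85 mm) begins 54 mm behind the grasp point. The pads swing forward as they close: fully open they stand 13 mm farther back than shut.
Start: joints at [1.198, 0.26, -0.138, 1.173, 0, 1.571], TCP at [191.213, 488.93, 231.304] pointing down, gripper open.
Joint ranges: [-2.78, 2.78], [-0.83, 1.72], [-1.28, 1.37], [-1.9, 2.12], [-1.57, 1.48], [-3.14, 3.14]. Speed limits (rad/s): [2.57, 2.57, 3.14, 3.14, 3.14, 3.14].

### API

Orientations are given as a unit quaternion [w, x, y, z].
In Python, from cell import ctrl gives the robot as it stands.
- The arm moves only by the tool jog_arm, never from a script. Its argument "deltas" is a list of rows, each a list of 3 entries, a list of its own where there are three numbers: the shift along the tool's x, y, z in cm, then the turn, a rotation vector about the tool's x, y, z in degrees, then the finger opening in cm, from 0 to 8.54. In form: [[[x, y, z], [rx, ry, rz], jaw], ...]. A call has 1 to 12 rows; each row is the pose to reach, as a shift and turn from the pose commanded when the call began, along the tool's axes at that moment; what a row does not reach only later rows make up. A row lasts 1/8 s, in which the tool goes at most 62.5 mm and 10.7 degrees, less where a joint would pass 70% of its speed; a pose out of reach is approached as far as the arm can. A call with a gripper value outside its range is refused whole. The fingers move at their own pace and stop on an object; the grip force is fixed at half the most. Time passes only in rows, so rows that repeat a pose let the fingers close. It gives the time, the measured TCP pose, the force and the opening at its end, in the units of the state.
- ctrl.get_state(): the state, without advancing time (a new reading comes with each control period).
- ctrl.get_image(name): name is "scene" or "top" or "wrist"; returns a dict with "img" (384x512x3 uint8, red, green, blue), "mtx" (3x3 intrinsics, pixels), "dist" ([k1, k2, p1, p2, k3] as OpenCV has them; the pictures are not rectified), "world_from_camera" (4x4, takes a point from camera to world coordinates); the wrist camera has in their place "hand_eye" (4x4, takes a point from camera to tool coordinates, whose origin is the TCP and whose axes are the flange's). Camera axes: x right, y down, z forward; pixel columns grow to the right and rows downward; lengths in mm; the calibration is good to about 2 mm. A picture is of the moment at which its call begins: read the wrist's pose just before it. There is no depth.
- ctrl.sign_off(): hands the job in, once; it reports no verdict.
The state is a dict: "time": time; "joints": joint angles; "qd": joint speeds; "joint_efforts": joint torques, N m; "tool_pos": TCP position; "ee_rot": TCP orientation; "wrist_force": force on the tool from outside, world axes, zero at the start; "ft_torque": the same for the moment, N m; "finger_gap": finger opening in mm.
Only numpy, scipy, OpenCV 4.12 (cv2) and the standard library are available. Lean on these libraries where they do the work, as an engineer would, in place of code of your own. Each camera call takes 0.05 s, during which the arm holds its last target.

### The job

Stand every one of the turned wooden pots upright on the tray's floor, then slide the loaded tray into the curing cabinet until it is fully home against the back. Only then turn the timer knob clockwise from its stop, exactly one click for each pot in the batch, and leave everything else on the bench where it is.

Things in the scene. Friction and masses are not known exactly. Their poses are not given: they have to be found in the camera images.
- cabinet: Small cream curing cabinet, fixed on the bench: 232 mm wide (its x), 270 mm deep (its y), 122 mm high. Origin: centre of its footprint, bench level. No floor of its own. The open end faces its own -y, the closed back is at +y. Inside 208 mm wide, 112 mm high. The roof is solid to the touch (front half a clear window) and carries the timer knob at its rear half.
- cab_mouth (a point): Middle of the cabinet's opening, bench level, 135 mm from the cabinet's origin towards its -y; same axes as the cabinet. Two flared steel guides, 30 mm high, reach 32 mm further out (-y); the gap between them widens to about 236 mm.
- cab_home (a point): Where the tray's centre point lies when the tray is fully home, its front edge against the cabinet's back wall: 3 mm from the cabinet's origin towards +y, 5 mm above the bench; same axes as the cabinet.
- tray_centre (a point): Centre of the loose aluminium tray, on its floor's top (5 mm above the bench). 200 mm wide (x), 240 mm long (y), rim 12 mm high, 5 mm thick, inside 190 x 230 mm, about 0.4 kg; slides on the bench. Its +y edge enters the cabinet first; the handle is on the -y side. Clearance in the cabinet 4 mm each side. Pots stand on its floor in two rows of three with room to spare.
- tray_handle (a point): Grip point on the tray's dark wooden handle: an upright post 24 mm thick (tray's x), 40 mm long (tray's y), top 70 mm above the bench. This point is inside the post, 50 mm above the bench, 210 mm from the tray's centre towards its -y. It stays outside when the tray is home, 72 mm in front of the opening.
- timer (a joint): Angle of the timer knob, rad: 0 at its end stop, where it starts; grows as it is turned clockwise seen from above. Click stops every 30 degrees (one click = 0.5236 rad), 11 in all; let go, it springs to the nearest stop and stays. Passing a click takes about 0.08 N m.
- timer_grip (a point): Grip point of the timer knob, on its vertical axis, 37 mm above the cabinet's roof. Black knob 64 mm across with a raised bar, 61 mm long, 14 mm thick, ending 7 mm above and 25 mm below this point, to be pinched across its thickness. The bar lies along this point's x axis, which turns with the knob; a white line at the bar's -x end points at the longest of 12 ticks at the start.
- pot1_centre (a point): Centre (half-way up, 23 mm over its base) of turned wooden pot 1: pale wood, round with straight sides, 60 mm across, 46 mm tall, about 0.07 kg, hollow at the top, standing on the bench. z axis up. All pots are alike; some of the five may be absent.
- pot2_centre (a point): Centre (half-way up, 23 mm over its base) of turned wooden pot 2: pale wood, round with straight sides, 60 mm across, 46 mm tall, about 0.07 kg, hollow at the top, standing on the bench. z axis up. All pots are alike; some of the five may be absent.
- pot3_centre (a point): Centre (half-way up, 23 mm over its base) of turned wooden pot 3: pale wood, round with straight sides, 60 mm across, 46 mm tall, about 0.07 kg, hollow at the top, standing on the bench. z axis up. All pots are alike; some of the five may be absent.
- pot4_centre (a point): Centre (half-way up, 23 mm over its base) of turned wooden pot 4: pale wood, round with straight sides, 60 mm across, 46 mm tall, about 0.07 kg, hollow at the top, standing on the bench. z axis up. All pots are alike; some of the five may be absent.
- pot5_centre (a point): Centre (half-way up, 23 mm over its base) of turned wooden pot 5: pale wood, round with straight sides, 60 mm across, 46 mm tall, about 0.07 kg, hollow at the top, standing on the bench. z axis up. All pots are alike; some of the five may be absent.
- gouge: Bystander: a turning gouge, 230 mm long and 34 mm across its brass ferrule, wooden handle and steel blade, lying flat. Origin: its underside. Not to be disturbed.
- sanding_block: Bystander: a cork sanding block, 100 x 60 x 28 mm. Origin: its underside. Not to be disturbed.
- tin: Bystander: a plain steel lacquer tin, 80 mm across, 80 mm tall. Origin: its underside. Not to be disturbed.
- bowl: Bystander: a dark turned bowl, 150 mm across, 60 mm tall. Origin: its underside. Not to be disturbed.
- blank: Bystander: a square-edged wood blank, 70 x 110 x 55 mm. Origin: its underside. Not to be disturbed.
- mushroom: Bystander: a dark turned mushroom-shaped finial, 68 mm across its foot, 66 mm tall. Origin: its underside. Not to be disturbed.
- chuck_key: Bystander: a T-shaped steel chuck key, 90 mm long, 14 mm thick, lying flat. Origin: its underside. Not to be disturbed.

How it is judged:
By the outcome, as a careful person would: the job done as asked, in the order asked, and still so for the second after the job is handed in, with the robot touching nothing.
Of pot1, pot2, pot3, pot4, pot5 only 3 to 5 are there at a start; the rules pass over those that are not, and their reading is None.
At some moment in a run one of pot1, pot2, pot3, pot4, pot5 may be knocked a few centimetres aside while the robot is not near it.
Once in a run the grip may slacken for a moment while it holds something.
It also fails if it takes over 210 s, if anything falls off the work surface, if the arm or the gripper's body presses on something with over 40 N, if the wrist force passes 120 N, or if a joint passes its speed limit or range.

## Working session

There is one attempt and no reset: what is moved stays moved. The work goes in short steps, Python scripts to look and compute and a tool call to move; the robot and the scene stay as the last step left them, time stands still between calls to the robot, and variables do not carry over. Pictures are saved under pics/ and viewed, and the job is handed in when it is done.

Besides the shell and the picture viewer there is one more tool, called after "Emit:" in YAML: its name, and indented under it one key for each argument. jog_arm: Moves the arm, as the interface text tells. Its arguments: {"type":"object","properties":{"deltas":{"type":"array","items":{"type":"array"}}},"required":["deltas"]}

```bash
ls; mkdir -p pics; python3 - <<'E'
from cell import ctrl
import cv2,numpy as np
s=ctrl.get_state(); print(s)
for n in ["scene","top"]:
    d=ctrl.get_image(n); cv2.imwrite(f"pics/{n}0.png",cv2.cvtColor(d["img"],cv2.COLOR_RGB2BGR)); 
    print(n,d["mtx"],d["dist"],d.get("world_from_camera"))
d=ctrl.get_image("wrist");print(d["mtx"],d["dist"],d["hand_eye"]); cv2.imwrite("pics/wrist0.png",cv2.cvtColor(d["img"],cv2.COLOR_RGB2BGR))
E
```

```text
pics
{'time': 0.0, 'joints': array([ 1.19797227e+00,  2.60687120e-01, -1.39369896e-01,  1.17272545e+00,
        3.33585414e-06,  1.57077842e+00]), 'qd': array([ 0.00062215, -0.00015509, -0.00084712, -0.00082712,  0.00103179,
        0.00010643]), 'joint_efforts': array([-1.15553190e-03, -4.05675638e+01,  2.53924638e+01,  1.88205577e-02,
       -2.97527795e-04,  7.86900443e-06]), 'tool_pos': array([190.97660658, 488.28974858, 230.46298642]), 'ee_rot': array([-1.85698002e-04,  1.85325393e-01,  9.82676708e-01, -9.75556496e-04]), 'wrist_force': array([-0.09654396,  0.75060478,  0.12988156]), 'ft_torque': array([ 0.03119606, -0.02597566,  0.00103129]), 'finger_gap': 85.61619971928346}
scene [[385.63198167   0.         254.3463448 ]
 [  0.         385.63198167 187.89193685]
 [  0.           0.           1.        ]] [-0.11147995  0.          0.          0.          0.        ] [[ 4.69084475e-01  7.62642173e-01 -4.45350055e-01  1.14222483e+03]
 [ 8.83152394e-01 -4.04351672e-01  2.37784722e-01 -3.79933047e+02]
 [ 1.26661752e-03 -5.04853089e-01 -8.63204353e-01  1.22728288e+03]
 [ 0.00000000e+
[... 262 characters left out ...]
78534129e-01  2.05736811e-01  3.39189745e+02]
 [-9.99912983e-01 -1.05752972e-02  7.88601833e-03 -5.66459566e+01]
 [-5.54101015e-03 -2.05813318e-01 -9.78575585e-01  1.17678403e+03]
 [ 0.00000000e+00  0.00000000e+00  0.00000000e+00  1.00000000e+00]]
[[305.18483431   0.         257.62385297]
 [  0.         305.18483431 191.16790921]
 [  0.           0.           1.        ]] [-0.0486386  0.         0.         0.         0.       ] [[-6.86390994e-05 -9.62438689e-01 -2.71499106e-01  6.82268406e+01]
 [ 9.99999660e-01 -2.89299242e-04  7.72723382e-04  1.63399603e+00]
 [-8.22243365e-04 -2.71498961e-01  9.62438382e-01 -1.42202720e+02]
 [ 0.00000000e+00  0.00000000e+00  0.00000000e+00  1.00000000e+00]]
```

View pics/scene0.png

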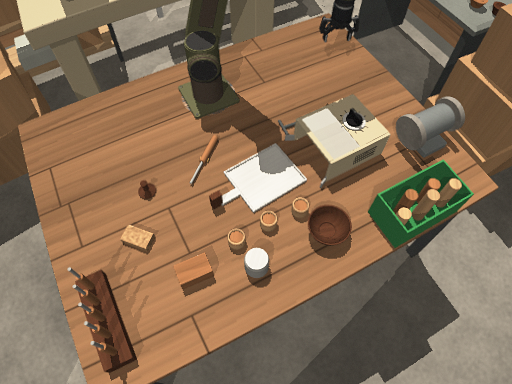

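View pics/top0.png

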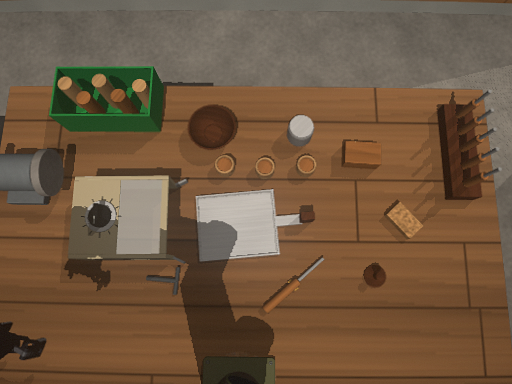

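View pics/wrist0.png

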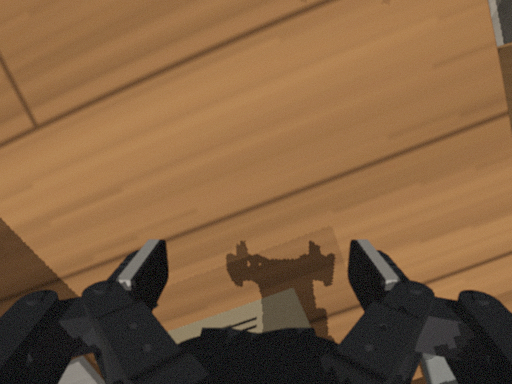

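The scene view shows three pots with orange rims at about (236,238), (269,220) and (301,208). The top view has them at (306,164), (265,167) and (224,164). The tray is centred near (237,225) with its handle at (307,215), and the cabinet is at (120,217) with the knob at (98,216). The wrist view shows only bare bench. Next I'll measure these.

```bash
cat > h.py <<'E'
from cell import ctrl
import cv2,numpy as np
from scipy.spatial.transform import Rotation as R
def tip():
    s=ctrl.get_state(); q=s["ee_rot"]; T=np.eye(4)
    T[:3,:3]=R.from_quat([q[1],q[2],q[3],q[0]]).as_matrix(); T[:3,3]=s["tool_pos"]; return T,s
def cam(n):
    T,_=tip(); d=ctrl.get_image(n)
    d["W"]=T@np.array(d["hand_eye"]) if n=="wrist" else np.array(d["world_from_camera"]); return d
def save(d,f,scale=1,box=None):
    im=cv2.cvtColor(d["img"],cv2.COLOR_RGB2BGR)
    if box: im=im[box[1]:box[3],box[0]:box[2]]
    cv2.imwrite("pics/"+f,cv2.resize(im,None,fx=scale,fy=scale,interpolation=cv2.INTER_CUBIC))
def ray(d,uv):
    p=cv2.undistortPoints(np.array(uv,float).reshape(-1,1,2),d["mtx"],d["dist"]).reshape(-1,2)
    v=np.c_[p,np.ones(len(p))]@d["W"][:3,:3].T
    return d["W"][:3,3],v
def onz(d,uv,z):
    o,v=ray(d,uv); return o+v*((z-o[2])/v[:,2])[:,None]
def proj(d,P):
    Wi=np.linalg.inv(d["W"]); rv=cv2.Rodrigues(Wi[:3,:3])[0]
    return cv2.projectPoints(np.array(P,float).reshape(-1,1,3),rv,Wi[:3,3],d["mtx"],d["dist"])[0].reshape(-1,2)
def tri(d1,a,d2,b):
    o1,v1=ray(d1,a);o2,v2=ray(d2,b);v1=v1[0]/np.linalg.norm(v1[0]);v2=v2[0]/np.linalg.norm(v2[0])
    t=np.linalg.lstsq(np.c_[v1,-v2],o2-o1,rcond=None)[0]
    A=o1+t[0]*v1;B=o2+t[1]*v2; return (A+B)/2,np.linalg.norm(A-B)
E
python3 - <<'E'
from h import *
d=cam("top"); save(d,"t1.png",3,(55,90,320,300)); 
save(d,"t2.png",5,(60,165,200,275))
d=cam("scene"); save(d,"s1.png",3,(180,80,420,290))
E
```

```text
(no output)
```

View pics/t1.png

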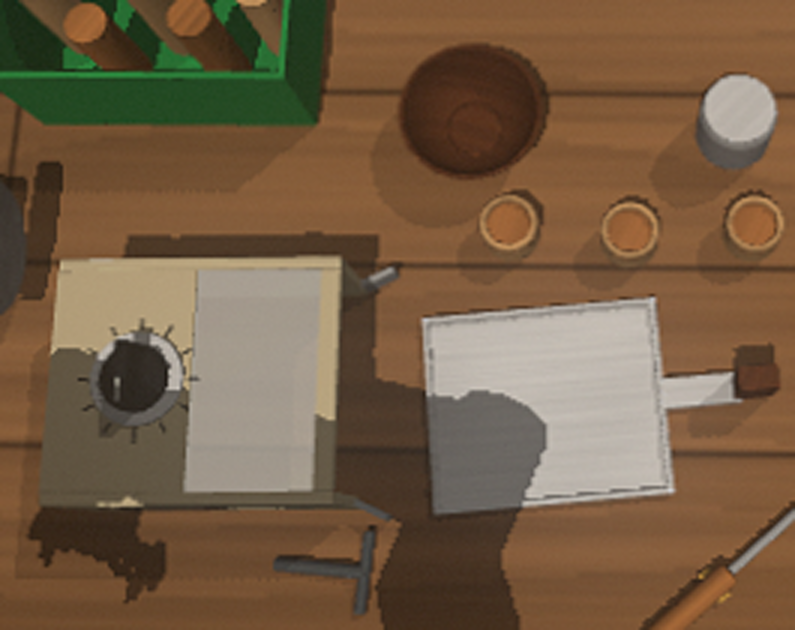

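View pics/t2.png

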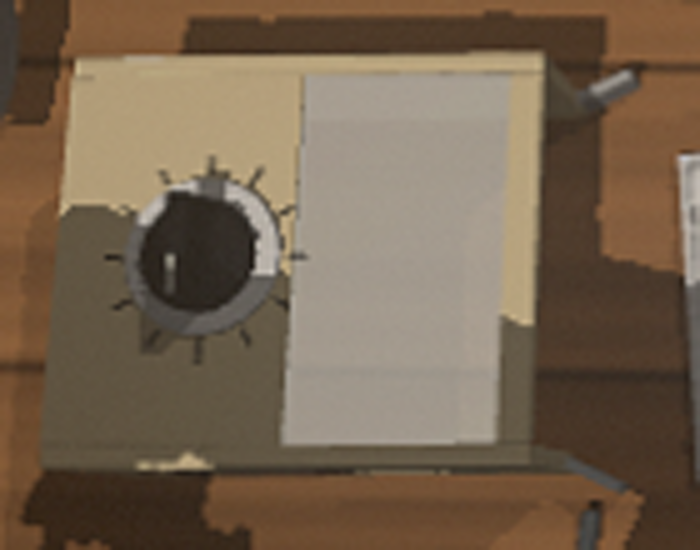

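View pics/s1.png

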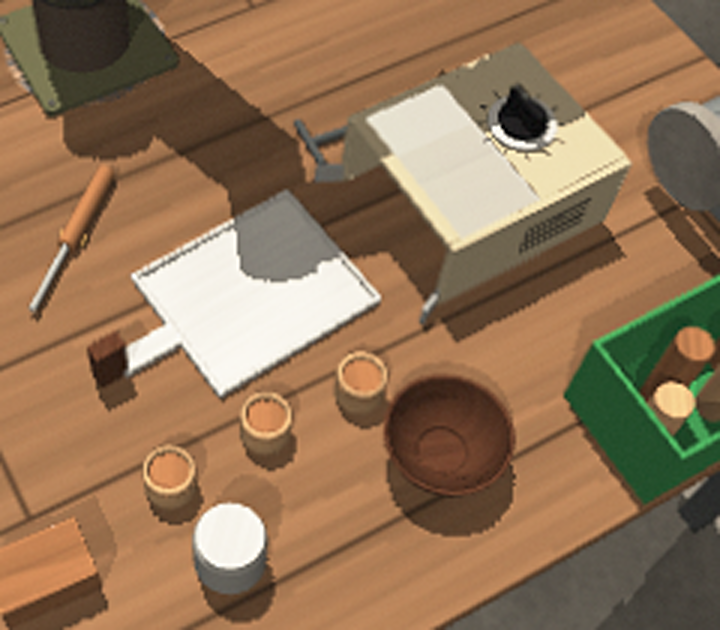

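Top crop t1: pot rims are at (508,221), (630,228) and (754,222). Tray corners are at (421,319), (655,297), (674,493) and (433,516), and the handle top is at (757,380). The same items show in the scene crop. Next I'll turn these pixels into world positions.

```bash
python3 - <<'E'
from h import *
np.set_printoptions(precision=1,suppress=True)
t=cam("top"); s=cam("scene")
T1=lambda p:np.array(p)/3+[55,90]
T2=lambda p:np.array(p)/5+[60,165]
S1=lambda p:np.array(p)/3+[180,80]
# pots by colour: bright-rim blobs
for d,name,box in((t,"top",(205,145,325,180)),(s,"scene",(220,190,315,255))):
    hsv=cv2.cvtColor(d["img"],cv2.COLOR_RGB2HSV)
    m=cv2.inRange(hsv,(8,90,150),(20,255,255)); 
tp=[T1((508,221)),T1((630,228)),T1((754,222))]
print("pots top",onz(t,tp,46))
sp=[S1((362,375)),S1((266,416)),S1((170,471))]
print("pots scene",onz(s,sp,46))
print("tray top",onz(t,[T1(p) for p in((421,319),(655,297),(674,493),(433,516))],12))
print("tray scene",onz(s,[S1(p) for p in((378,297),(221,395),(133,275),(288,191))],12))
print("handle top",onz(t,[T1((757,378))],70),"scene",onz(s,[S1((105,352))],70))
print("roof top",onz(t,[T2(p) for p in((75,60),(545,52),(532,462),(42,465))],122))
print("roof scene",onz(s,[S1(p) for p in((630,163),(452,245),(348,130),(521,43))],122))
print("knobbase top",onz(t,[T2((203,257))],124),"scene",onz(s,[S1((524,127))],124))
def axes(c): 
    c=c[:,:2];return c.mean(0),np.degrees(np.arctan2(*(c[0]-c[1])[::-1])),np.degrees(np.arctan2(*(c[3]-c[2])[::-1])),[np.linalg.norm(c[i]-c[i-1]) for i in range(4)]
print(axes(onz(t,[T1(p) for p in((421,319),(655,297),(674,493),(433,516))],12)),axes(onz(s,[S1(p) for p in((378,297),(221,395),(133,275),(288,191))],12)))
print(axes(onz(t,[T2(p) for p in((75,60),(545,52),(532,462),(42,465))],122)))
print(axes(onz(s,[S1(p) for p in((630,163),(452,245),(348,130),(521,43))],122)))
T,_=tip();print(T)
E
```

```text
pots top [[ 663.4   55.9   46. ]
 [ 657.2  -68.4   46. ]
 [ 664.9 -194.5   46. ]]
pots scene [[ 668.6   55.1   46. ]
 [ 662.4  -68.3   46. ]
 [ 671.6 -194.5   46. ]]
tray top [[ 567.4  146.    12. ]
 [ 593.2  -95.2   12. ]
 [ 393.1 -114.9   12. ]
 [ 367.5  125.1   12. ]]
tray scene [[ 571.2  142.    12. ]
 [ 599.9  -92.8   12. ]
 [ 400.4 -111.5   12. ]
 [ 377.6  124.1   12. ]]
handle top [[ 501.4 -192.2   70. ]] scene [[ 515.1 -198.    70. ]]
roof top [[598.3 475.1 122. ]
 [605.5 204.6 122. ]
 [375.8 198.2 122. ]
 [369.7 468.8 122. ]]
roof scene [[604.2 473.  122. ]
 [603.  208.5 122. ]
 [399.8 190.5 122. ]
 [378.3 470.2 122. ]]
knobbase top [[485.5 388.9 124. ]] scene [[498.2 387.2 124. ]]
(array([480.3,  15.2]), np.float64(96.10927906344848), np.float64(96.10023116826432), [np.float64(200.99392039320114), np.float64(242.48892443935074), np.float64(201.0381037190739), np.float64(241.37306151904593)]) (array([487.3,  15.5]), np.float64(96.9478376813425), np.float64(95.53071031845413), [np.float64(194.48800696845066), np.float64(236.59753619101164), np.float64(200.33875434058564), np.float64(236.66053223583302)])
(array([487.3, 336.7]), np.float64(91.53509358820017), np.float64(91.29326072742607), [np.float64(228.65405812119178), np.float64(270.6491198788376), np.float64(229.79635230586334), np.float64(270.6393054434148)])
(array([496.3, 335.5]), np.float64(89.74013759882581), np.float64(94.39722598750919), [np.float64(225.9161308496965), np.float64(264.4760557189376), np.float64(203.99047382554613), np.float64(280.5198488545684)])
[[ -0.9   0.4  -0.  191.1]
 [  0.4   0.9  -0.  488.8]
 [  0.   -0.   -1.  231.1]
 [  0.    0.    0.    1. ]]
```

```bash
cat >> h.py <<'E'
def go(x,y,z,th):
    """th = world angle deg of tool y, tool straight down"""
    T,s=tip(); c,sn=np.cos(np.radians(th)),np.sin(np.radians(th))
    Rt=np.array([[sn,c,0],[-c,sn,0],[0,0,-1.]]); Rt[:,0]=np.cross(Rt[:,1],Rt[:,2])
    dp=T[:3,:3].T@(np.array([x,y,z])-T[:3,3])/10; rv=np.degrees(R.from_matrix(T[:3,:3].T@Rt).as_rotvec())
    print("shift cm",np.round(dp,2),"turn",np.round(rv,1),"rows>=",max(np.linalg.norm(dp)/6.25,np.linalg.norm(rv)/10.7).round(1))
def st():
    T,s=tip(); print("t",round(s["time"],2),"pos",np.round(s["tool_pos"],1),"th",np.round(np.degrees(np.arctan2(T[1,1],T[0,1])),1),"zax",np.round(T[:3,2],3),"F",np.round(s["wrist_force"],1),"M",np.round(s["ft_torque"],2),"gap",round(s["finger_gap"],1),"j",np.round(s["joints"],2))
E
python3 -c "
from h import *
go(500,-60,260,90)"
```

```text
shift cm [-48.75 -39.86  -2.87] turn [ -0.   -0.  -21.4] rows>= 10.1
```

Emit:
jog_arm:
  deltas:
    - [[-48.75,-39.86,-2.87],[0,0,-21.4],8.5]
    - [[-48.75,-39.86,-2.87],[0,0,-21.4],8.5]
    - [[-48.75,-39.86,-2.87],[0,0,-21.4],8.5]
    - [[-48.75,-39.86,-2.87],[0,0,-21.4],8.5]
    - [[-48.75,-39.86,-2.87],[0,0,-21.4],8.5]
    - [[-48.75,-39.86,-2.87],[0,0,-21.4],8.5]
    - [[-48.75,-39.86,-2.87],[0,0,-21.4],8.5]
    - [[-48.75,-39.86,-2.87],[0,0,-21.4],8.5]
    - [[-48.75,-39.86,-2.87],[0,0,-21.4],8.5]
    - [[-48.75,-39.86,-2.87],[0,0,-21.4],8.5]
    - [[-48.75,-39.86,-2.87],[0,0,-21.4],8.5]
    - [[-48.75,-39.86,-2.87],[0,0,-21.4],8.5]

```text
time: 1.85
tool_pos: [500.0, -60.3, 259.7]
ee_rot: [-0.0, 0.001, 1.0, 0.0]
wrist_force: [-0.1, 0.1, 0.5]
finger_gap: 84.9
```

```bash
python3 -c "
from h import *
st()
d=cam('wrist'); save(d,'w1.png',1.5)
st()"
```

```text
t 1.85 pos [500.  -60.3 259.7] th 89.9 zax [-0.001  0.001 -1.   ] F [-0.1  0.1  0.5] M [-0.    0.04 -0.  ] gap 84.9 j [-0.12  0.21 -0.13  1.23  0.   -0.12]
t 1.9 pos [499.4 -59.3 259.7] th 90.0 zax [-0.001  0.001 -1.   ] F [-0.5  0.4  0.7] M [0.02 0.03 0.01] gap 84.9 j [-0.12  0.21 -0.13  1.23  0.   -0.12]
```

View pics/w1.png

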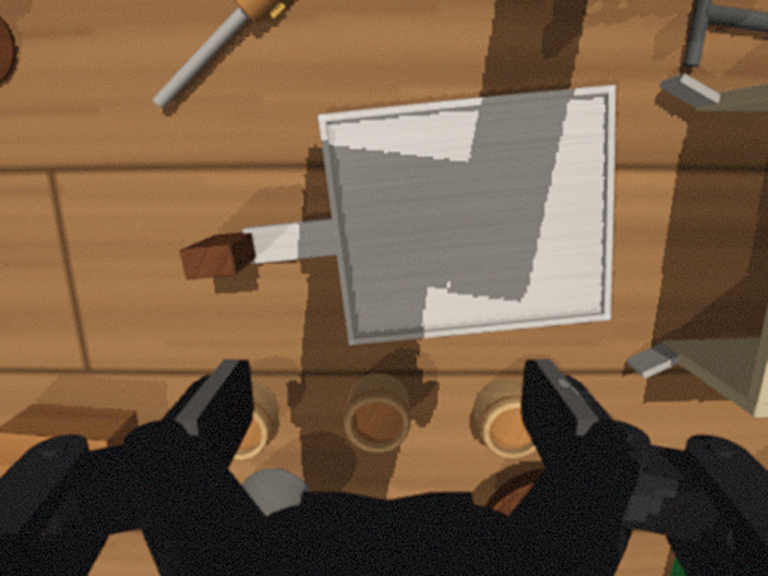

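The wrist view shows the tray corners at about (320,116), (615,86), (609,319) and (351,343). The pot rims are at (378,421), (508,428) and (245,435), the last two partly hidden, and the handle is at (205,258). I'll cast these as a cross-check.

```bash
python3 - <<'E'
from h import *
np.set_printoptions(precision=1,suppress=True)
d=cam("wrist")
w=lambda *p:np.array(p)/1.5
c=onz(d,w((320,116),(615,86),(609,319),(351,343)),12);print(c,c.mean(0),np.degrees(np.arctan2(*(c[1]-c[0])[1::-1])),np.degrees(np.arctan2(*(c[2]-c[3])[1::-1])))
print("pots",onz(d,w((378,421),(508,428),(245,435)),46))
print("handle",onz(d,w((205,258)),70))
print("bowl",onz(cam("top"),[[213,126]],60),"tin",onz(cam("top"),[[301,126]],80))
E
```

```text
[[ 398.5 -111.2   12. ]
 [ 373.8  126.3   12. ]
 [ 572.2  146.1   12. ]
 [ 595.2  -90.    12. ]] [484.9  17.8  12. ] 95.94530338148984 95.56637821294757
pots [[ 655.3  -65.    46. ]
 [ 663.    51.    46. ]
 [ 670.3 -184.5   46. ]]
handle [[ 503.  -192.9   70. ]]
bowl [[779.7  93.2  60. ]] tin [[ 774.4 -176.    80. ]]
```

```bash
python3 -c "
from h import *
go(661,-67,90,90)"
```

```text
shift cm [-16.18  -0.91  17.  ] turn [ 0.  -0.   0.2] rows>= 3.8
```

Emit:
jog_arm:
  deltas:
    - [[-16.2,-0.9,5],[0,0,0],8.5]
    - [[-16.2,-0.9,12],[0,0,0],8.5]
    - [[-16.2,-0.9,17],[0,0,0],8.5]
    - [[-16.2,-0.9,17],[0,0,0],8.5]
    - [[-16.2,-0.9,17],[0,0,0],8.5]
    - [[-16.2,-0.9,17],[0,0,0],8.5]

```text
time: 2.8
tool_pos: [661.7, -67.6, 91.0]
ee_rot: [-0.0, -0.001, 1.0, 0.0]
wrist_force: [-0.8, -0.7, 0.8]
finger_gap: 85.1
```

```bash
python3 -c "
from h import *
st()
d=cam('wrist'); save(d,'w2.png',1.5)
print(proj(d,[[661,-67,46]])*1.5)"
```

```text
t 2.8 pos [661.7 -67.6  91. ] th 90.1 zax [-0.  0. -1.] F [-0.8 -0.7  0.8] M [-0.05  0.01 -0.03] gap 85.1 j [-0.1   0.58 -0.    0.99  0.   -0.1 ]
[[384.42631214 317.9934082 ]]
```

View pics/w2.png

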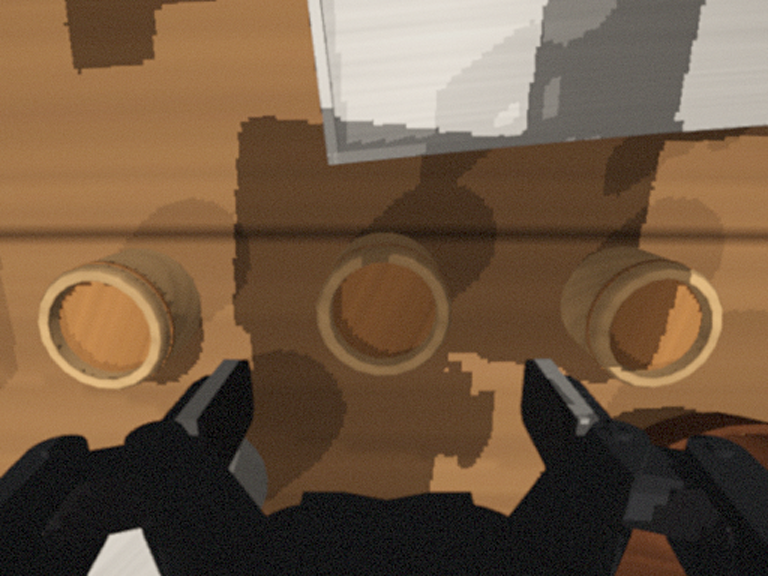

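The wrist view shows the rims clearly: pot B at (383,311), pot A at (656,323) and pot C at (105,325).

```bash
python3 -c "
from h import *
d=cam('wrist')
p=onz(d,np.array([(383,311),(656,323),(105,325)])/1.5,46);print(p.round(1))
go(p[0][0],p[0][1],8,90)"
```

```text
[[ 659.1  -68.    46. ]
 [ 664.7   53.7   46. ]
 [ 666.1 -192.4   46. ]]
shift cm [0.41 0.03 8.5 ] turn [-0.   0.2  0.1] rows>= 1.4
```

Emit:
jog_arm:
  deltas:
    - [[0.25,0,4],[0,0,0],8.5]
    - [[0.25,0,7],[0,0,0],8.5]
    - [[0.25,0,8.3],[0,0,0],8.5]
    - [[0.25,0,8.3],[0,0,0],5]
    - [[0.25,0,8.3],[0,0,0],4]
    - [[0.25,0,8.3],[0,0,0],4]
    - [[0.25,0,8.3],[0,0,0],4]
    - [[0.25,0,8.3],[0,0,0],4]

```text
time: 3.9
tool_pos: [661.3, -69.0, 9.3]
ee_rot: [0.002, -0.0, 1.0, -0.0]
wrist_force: [-0.0, -0.4, 7.0]
finger_gap: 58.4
```

Emit:
jog_arm:
  deltas:
    - [[0,0,0],[0,0,0],4]
    - [[0,0,0],[0,0,0],4]

```text
time: 4.15
tool_pos: [661.3, -68.9, 9.2]
ee_rot: [0.002, -0.0, 1.0, -0.0]
wrist_force: [-0.1, 0.4, 6.4]
finger_gap: 59.0
```

Emit:
jog_arm:
  deltas:
    - [[0,0,-2],[0,0,0],4]
    - [[0,0,-4],[0,0,0],4]
    - [[4,1.4,-4.5],[0,0,0],4]
    - [[8,2.8,-4.5],[0,0,0],4]
    - [[12,4.2,-4.5],[0,0,0],4]
    - [[16,5.6,-4.5],[0,0,0],4]
    - [[20,7,-4.5],[0,0,0],4]
    - [[22.3,8,-4.5],[0,0,0],4]
    - [[22.3,8,-4.5],[0,0,0],4]
    - [[22.3,8,-3],[0,0,0],4]
    - [[22.3,8,-2],[0,0,0],4]

```text
time: 5.52
tool_pos: [438.4, 10.9, 27.0]
ee_rot: [0.001, -0.0, 1.0, -0.0]
wrist_force: [-1.0, 0.3, -0.8]
finger_gap: 58.7
```

```bash
python3 -c "
from h import *
st()
d=cam('wrist'); save(d,'w3.png',1.5)"
```

```text
t 5.53 pos [438.4  10.9  27. ] th 90.0 zax [ 0.002 -0.    -1.   ] F [-1.   0.3 -0.8] M [-0.02 -0.03  0.02] gap 58.7 j [ 0.02  0.31 -0.68  0.58 -0.    0.02]
```

View pics/w3.png

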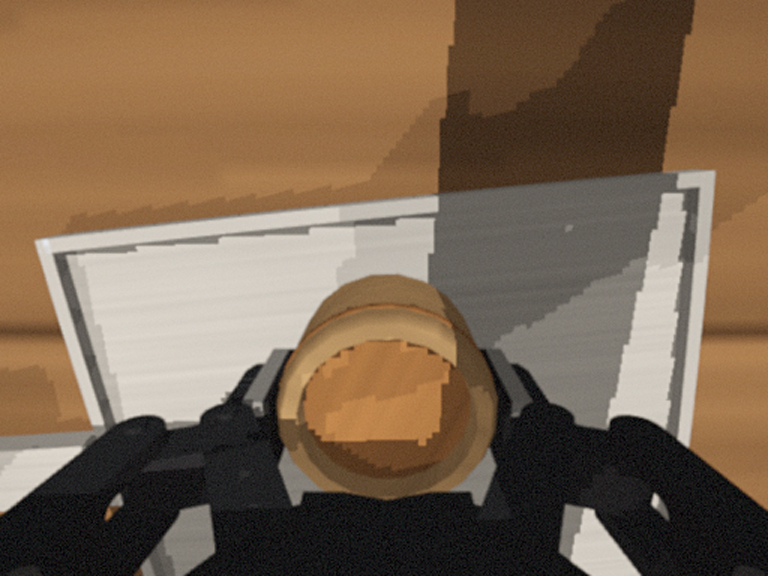

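The pot is upright between the pads, with its rim at (388,405), and it is over the tray floor. I'll lower and release it.

Emit:
jog_arm:
  deltas:
    - [[0,0,0.7],[0,0,0],4]
    - [[0,0,1.2],[0,0,0],4]
    - [[0,0,1.25],[0,0,0],4]
    - [[0,0,1.25],[0,0,0],7]
    - [[0,0,1.25],[0,0,0],7.2]
    - [[0,0,1.25],[0,0,0],7.2]
    - [[0,0,-3],[0,0,0],7.2]
    - [[0,0,-8],[0,0,0],8]
    - [[-6,1,-8],[0,0,0],8.5]
    - [[-12,2,-8],[0,0,0],8.5]
    - [[-18,3,-8],[0,0,0],8.5]
    - [[-22.6,4.3,-7],[0,0,0],8.5]

```text
time: 7.08
tool_pos: [665.8, 54.6, 97.8]
ee_rot: [0.002, -0.0, 1.0, 0.0]
wrist_force: [0.2, -0.1, 0.8]
finger_gap: 85.1
```

Emit:
jog_arm:
  deltas:
    - [[0,0,0],[0,0,0],8.5]
    - [[0,0,0],[0,0,0],8.5]

```text
time: 7.32
tool_pos: [661.3, 54.2, 96.3]
ee_rot: [-0.001, -0.0, 1.0, -0.0]
wrist_force: [-0.4, -0.3, 0.3]
finger_gap: 85.3
```

```bash
python3 -c "
from h import *
st()
d=cam('wrist'); save(d,'w4.png',1.5); d=cam('top'); save(d,'t3.png',2,(150,100,400,300))
go(664.5,54,8.5,90)"
```

```text
t 7.33 pos [661.3  54.2  96.3] th 90.0 zax [-0.002 -0.    -1.   ] F [-0.4 -0.3  0.3] M [-0.02  0.01 -0.  ] gap 85.3 j [ 0.08  0.57  0.    1.   -0.    0.08]
shift cm [-0.36  0.01  8.87] turn [-0.  -0.1  0. ] rows>= 1.4
```

View pics/w4.png

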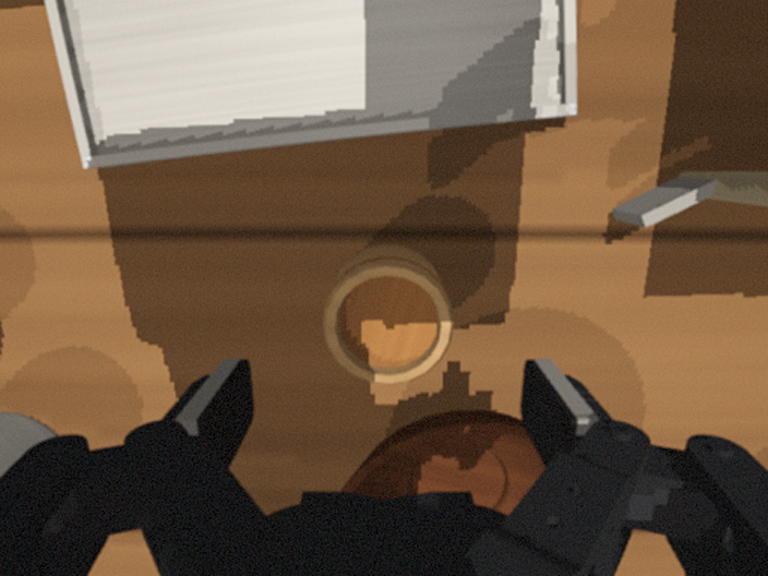

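View pics/t3.png

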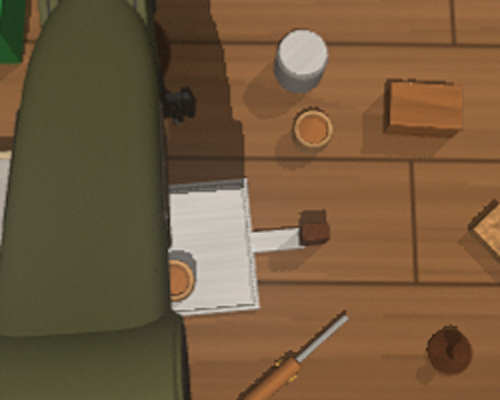

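Pot A's rim is at (388,323), centred between the fingers. The top view shows pot B standing in the tray at (180,280).

Emit:
jog_arm:
  deltas:
    - [[0,0,3],[0,0,0],8.5]
    - [[0,0,6],[0,0,0],8.5]
    - [[0,0,8.7],[0,0,0],8.5]
    - [[0,0,8.8],[0,0,0],8]
    - [[0,0,8.8],[0,0,0],4]
    - [[0,0,8.8],[0,0,0],4]
    - [[0,0,8.8],[0,0,0],4]
    - [[0,0,8.8],[0,0,0],4]
    - [[0,0,8.8],[0,0,0],4]

```text
time: 8.55
tool_pos: [663.9, 54.3, 11.1]
ee_rot: [0.002, -0.0, 1.0, 0.0]
wrist_force: [-0.6, -0.3, 7.6]
finger_gap: 58.6
```

```bash
python3 -c "
from h import *
st()
go(522,75,55,90)"
```

```text
t 8.55 pos [663.9  54.3  11.1] th 90.0 zax [ 0.003  0.    -1.   ] F [-0.6 -0.3  7.6] M [ 0.04  0.17 -0.03] gap 58.6 j [ 0.08  0.65 -0.11  0.82 -0.    0.08]
shift cm [14.17  2.08 -4.44] turn [0.  0.2 0. ] rows>= 2.4
```

Emit:
jog_arm:
  deltas:
    - [[0,0,-2],[0,0,0],4]
    - [[0,0,-4],[0,0,0],4]
    - [[4,0.6,-4.5],[0,0,0],4]
    - [[8,1.2,-4.5],[0,0,0],4]
    - [[12,1.8,-4.5],[0,0,0],4]
    - [[14.2,2.1,-4.5],[0,0,0],4]
    - [[14.2,2.1,-4.5],[0,0,0],4]
    - [[14.2,2.1,-3],[0,0,0],4]
    - [[14.2,2.1,-1.8],[0,0,0],4]
    - [[14.2,2.1,-1.5],[0,0,0],4]

```text
time: 9.8
tool_pos: [520.0, 74.9, 22.3]
ee_rot: [-0.001, -0.0, 1.0, -0.0]
wrist_force: [-0.4, -0.2, -0.6]
finger_gap: 59.1
```

```bash
python3 -c "
from h import *
st()
d=cam('wrist'); save(d,'w5.png',1.5)"
```

```text
t 9.8 pos [520.   74.9  22.3] th 90.0 zax [-0.003 -0.    -1.   ] F [-0.4 -0.2 -0.6] M [ 0.05  0.01 -0.04] gap 59.1 j [ 0.14  0.44 -0.47  0.66 -0.    0.14]
```

View pics/w5.png

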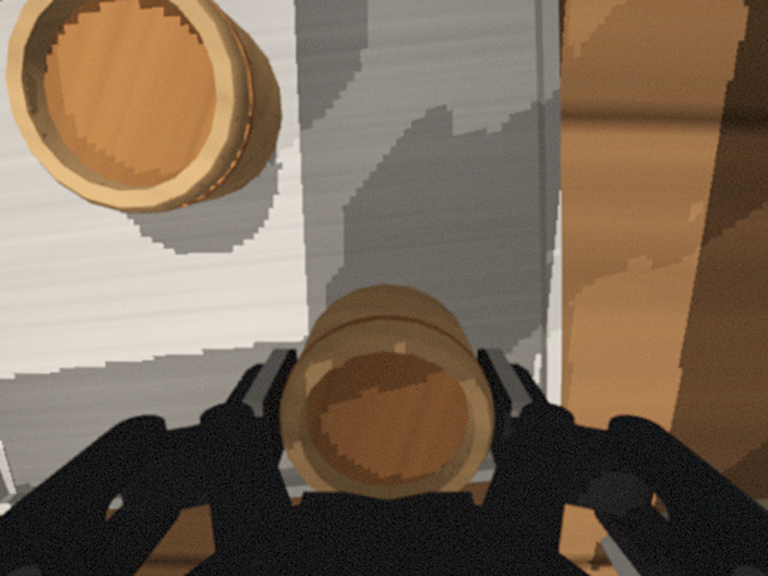

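Held upright at (388,410) over the tray. Pot B is still standing at (140,95).

Emit:
jog_arm:
  deltas:
    - [[0,0,0.4],[0,0,0],4]
    - [[0,0,0.8],[0,0,0],4]
    - [[0,0,0.8],[0,0,0],7]
    - [[0,0,0.8],[0,0,0],7.2]
    - [[0,0,0.8],[0,0,0],7.2]
    - [[0,0,-3],[0,0,0],7.2]
    - [[0,0,-8],[0,0,0],8]
    - [[-5,-6,-8],[0,0,0],8.5]
    - [[-10,-12,-8],[0,0,0],8.5]
    - [[-14.4,-18,-8],[0,0,0],8.5]
    - [[-14.4,-23,-8],[0,0,0],8.5]
    - [[-14.4,-26.7,-7.5],[0,0,0],8.5]

```text
time: 11.35
tool_pos: [666.4, -193.6, 99.3]
ee_rot: [0.001, -0.001, 1.0, -0.0]
wrist_force: [0.6, 0.3, 1.0]
finger_gap: 84.8
```

Emit:
jog_arm:
  deltas:
    - [[0,0,0],[0,0,0],8.5]
    - [[0,0,0],[0,0,0],8.5]

```text
time: 11.6
tool_pos: [664.2, -191.6, 98.7]
ee_rot: [-0.0, 0.0, 1.0, 0.0]
wrist_force: [1.4, -0.2, -0.4]
finger_gap: 84.7
```

```bash
python3 -c "
from h import *
st()
d=cam('wrist'); save(d,'w6.png',1.5); d=cam('top'); save(d,'t4.png',2,(150,100,400,300))
print(proj(d,[[666,-192,46]])*1.5)"
```

```text
t 11.6 pos [ 664.2 -191.6   98.7] th 90.0 zax [-0.001  0.001 -1.   ] F [ 1.4 -0.2 -0.4] M [ 0.04  0.01 -0.03] gap 84.7 j [-0.28  0.62  0.09  1.05  0.   -0.28]
[[458.2855417  245.47767014]]
```

View pics/w6.png

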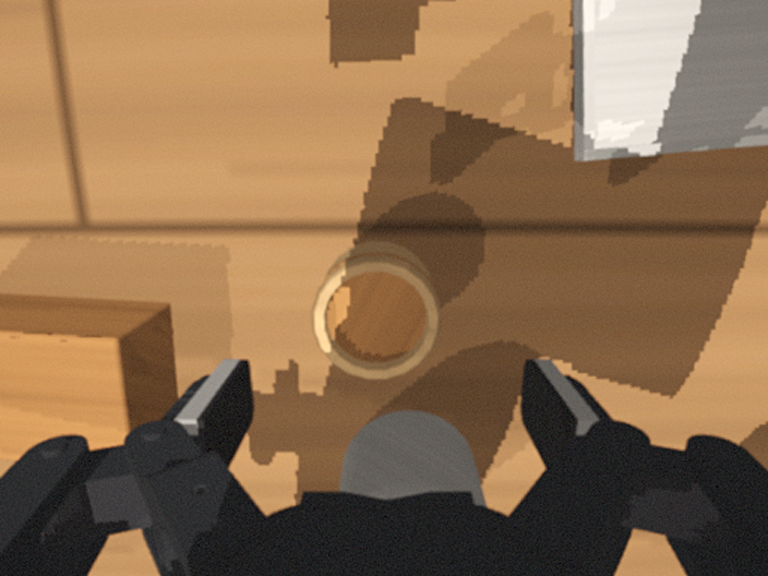

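View pics/t4.png

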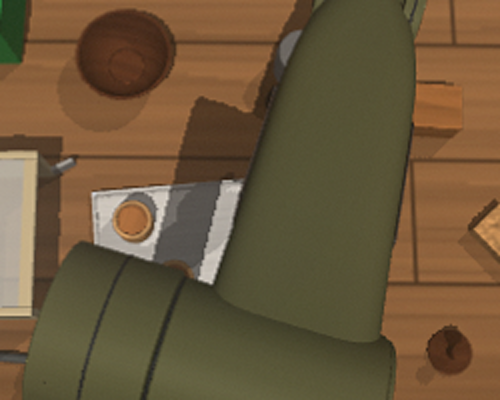

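Pot C's rim is at (376,318), about 3 mm to the -y side. Pot A stands in the tray in the top crop at (133,218).

Emit:
jog_arm:
  deltas:
    - [[0,-0.3,3],[0,0,0],8.5]
    - [[0,-0.3,6],[0,0,0],8.5]
    - [[0,-0.3,8.8],[0,0,0],8.5]
    - [[0,-0.3,9],[0,0,0],8]
    - [[0,-0.3,9],[0,0,0],4]
    - [[0,-0.3,9],[0,0,0],4]
    - [[0,-0.3,9],[0,0,0],4]
    - [[0,-0.3,9],[0,0,0],4]
    - [[0,-0.3,9],[0,0,0],4]

```text
time: 12.82
tool_pos: [666.0, -194.8, 10.8]
ee_rot: [0.002, -0.0, 1.0, -0.0]
wrist_force: [-0.2, 1.5, 6.2]
finger_gap: 58.5
```

```bash
python3 -c "
from h import *
st()
go(533,-35,55,90)"
```

```text
t 12.82 pos [ 666.  -194.8   10.8] th 90.1 zax [ 0.003 -0.    -1.   ] F [-0.2  1.5  6.2] M [0.17 0.04 0.03] gap 58.5 j [-0.28  0.69 -0.02  0.86  0.   -0.29]
shift cm [13.27 15.99 -4.46] turn [-0.   0.2  0.1] rows>= 3.4
```

Emit:
jog_arm:
  deltas:
    - [[0,0,-2],[0,0,0],4]
    - [[0,0,-4.5],[0,0,0],4]
    - [[3.3,4,-5],[0,0,0],4]
    - [[6.6,8,-5],[0,0,0],4]
    - [[9.9,12,-5],[0,0,0],4]
    - [[13.3,16,-5],[0,0,0],4]
    - [[13.3,16,-5],[0,0,0],4]
    - [[13.3,16,-4.5],[0,0,0],4]
    - [[13.3,16,-3],[0,0,0],4]
    - [[13.3,16,-1.8],[0,0,0],4]
    - [[13.3,16,-1.5],[0,0,0],4]

```text
time: 14.2
tool_pos: [530.6, -35.3, 22.2]
ee_rot: [-0.001, 0.0, 1.0, 0.0]
wrist_force: [0.5, 0.2, -1.4]
finger_gap: 59.0
```

```bash
python3 -c "
from h import *
st()
d=cam('wrist'); save(d,'w7.png',1.5)"
```

```text
t 14.2 pos [530.6 -35.3  22.2] th 90.0 zax [-0.003  0.    -1.   ] F [ 0.5  0.2 -1.4] M [-0.03  0.02 -0.01] gap 59.0 j [-0.07  0.45 -0.45  0.67 -0.   -0.07]
```

View pics/w7.png

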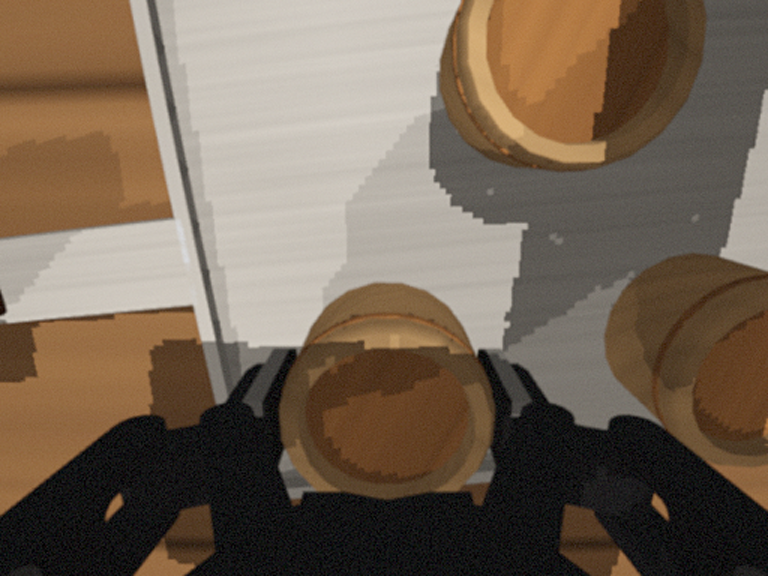

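All three pots are in view. Pot C is held upright at (388,415), and pots B and A are standing in the tray. I'll release pot C and back off to look.

Emit:
jog_arm:
  deltas:
    - [[0,0,0.4],[0,0,0],4]
    - [[0,0,0.8],[0,0,0],4]
    - [[0,0,0.8],[0,0,0],7]
    - [[0,0,0.8],[0,0,0],7.2]
    - [[0,0,0.8],[0,0,0],7.2]
    - [[0,0,-3],[0,0,0],7.2]
    - [[0,0,-8],[0,0,0],8]
    - [[0,-4,-14],[0,0,0],8.5]
    - [[0,-8,-20],[0,0,0],8.5]
    - [[0,-10,-24],[0,0,0],8.5]
    - [[0,-10,-24],[0,0,0],8.5]
    - [[0,-10,-24],[0,0,0],8.5]

```text
time: 15.75
tool_pos: [531.4, -134.8, 263.8]
ee_rot: [0.0, -0.0, 1.0, 0.0]
wrist_force: [0.1, 0.1, -0.2]
finger_gap: 85.1
```

```bash
python3 -c "
from h import *
st()
d=cam('wrist'); save(d,'w8.png',1.5); d=cam('scene'); save(d,'s2.png',1.5)"
```

```text
t 15.75 pos [ 531.4 -134.8  263.8] th 90.0 zax [ 0.  0. -1.] F [ 0.1  0.1 -0.2] M [-0.03 -0.05  0.  ] gap 85.1 j [-0.25  0.29 -0.01  1.27  0.   -0.25]
```

View pics/w8.png

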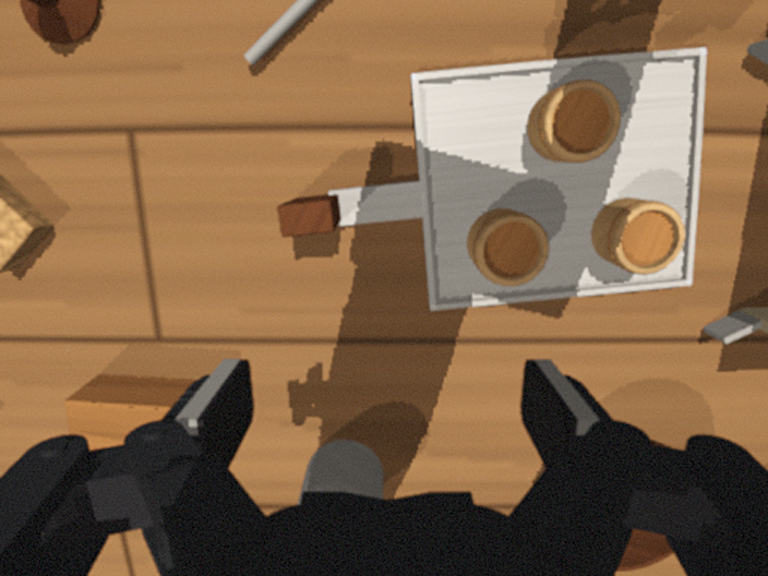

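View pics/s2.png

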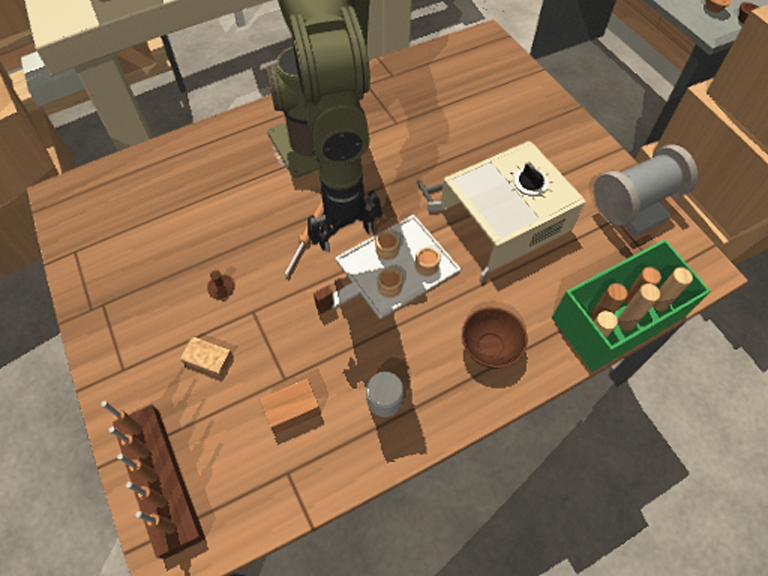

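The wrist view has tray corners at (413,74), (706,47), (691,286) and (431,310). All three pots are upright inside it, and the handle top is at about (307,216). The scene view shows no other pots on the bench.

```bash
python3 - <<'E'
from h import *
np.set_printoptions(precision=1,suppress=True)
d=cam("wrist")
w=lambda *p:np.array(p)/1.5
c=onz(d,w((413,74),(706,47),(691,286),(431,310)),12);m=c.mean(0);print(c,m)
a=c[1]-c[0]+c[2]-c[3];th=np.degrees(np.arctan2(a[1],a[0]));print(th)
h=m-210*a/np.linalg.norm(a);print("handle from tray",h,"direct",onz(d,w((307,216)),70))
go(h[0],h[1],110,th-90)
E
```

```text
[[ 397.  -111.2   12. ]
 [ 372.   125.3   12. ]
 [ 572.   145.6   12. ]
 [ 594.7  -91.8   12. ]] [483.9  17.   12. ]
95.75614774875251
handle from tray [ 505. -192.   12.] direct [[ 503.2 -190.2   70. ]]
shift cm [ 2.5 -5.8 15.2] turn [-0.1 -0.2 84.3] rows>= 7.9
```

```bash
python3 - <<'E'
from h import *
go(504,-191,130,185.8)
E
```

```text
shift cm [ 2.62 -5.72 13.23] turn [  0.2  -0.1 -95.7] rows>= 8.9
```

Emit:
jog_arm:
  deltas:
    - [[2.6,-5.7,3],[0,0,-15],8.5]
    - [[2.6,-5.7,8],[0,0,-30],8.5]
    - [[2.6,-5.7,13.2],[0,0,-45],8.5]
    - [[2.6,-5.7,13.2],[0,0,-60],8.5]
    - [[2.6,-5.7,13.2],[0,0,-75],8.5]
    - [[2.6,-5.7,13.2],[0,0,-95.8],8.5]
    - [[2.6,-5.7,13.2],[0,0,-95.8],8.5]
    - [[2.6,-5.7,13.2],[0,0,-95.8],8.5]
    - [[2.6,-5.7,13.2],[0,0,-95.8],8.5]
    - [[2.6,-5.7,13.2],[0,0,-95.8],8.5]
    - [[2.6,-5.7,13.2],[0,0,-95.8],8.5]
    - [[2.6,-5.7,13.2],[0,0,-95.8],8.5]

```text
time: 17.4
tool_pos: [505.5, -191.6, 131.7]
ee_rot: [0.0, 0.742, -0.671, -0.0]
wrist_force: [0.6, -0.1, -1.0]
finger_gap: 85.1
```

```bash
python3 -c "
from h import *
st()
d=cam('wrist'); save(d,'w9.png',1.5)
print(proj(d,[[504,-191,70]])*1.5)"
```

```text
t 17.4 pos [ 505.5 -191.6  131.7] th -174.2 zax [-0.  0. -1.] F [ 0.6 -0.1 -1. ] M [ 0.04 -0.03 -0.06] gap 85.1 j [-0.36  0.35 -0.28  0.94 -0.   -2.03]
[[392.19001677 308.58293928]]
```

View pics/w9.png

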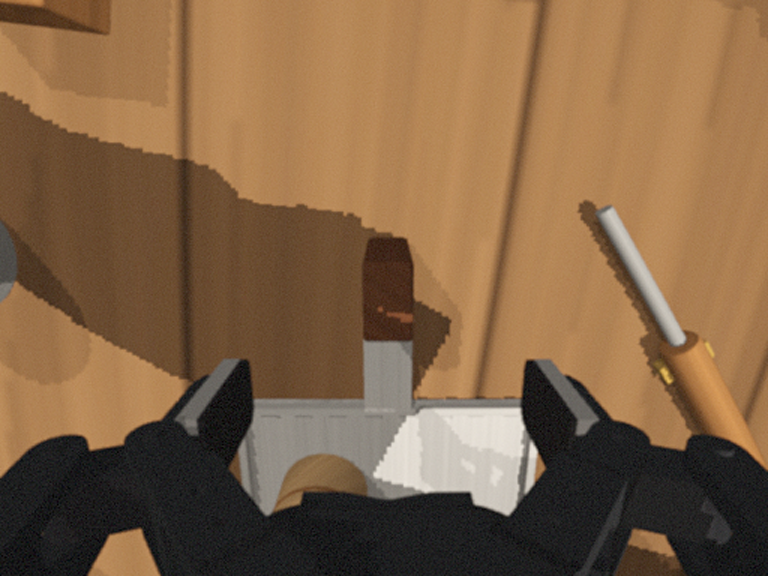

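The handle top is at (388,301), aligned with the fingers and about 3 mm from the prediction. I'll descend and grip.

Emit:
jog_arm:
  deltas:
    - [[0.2,-0.1,3],[0,0,0],8.5]
    - [[0.2,-0.1,6],[0,0,0],8.5]
    - [[0.2,-0.1,9],[0,0,0],8.5]
    - [[0.2,-0.1,10],[0,0,0],7]
    - [[0.2,-0.1,10],[0,0,0],5]
    - [[0.2,-0.1,10],[0,0,0],3]
    - [[0.2,-0.1,10],[0,0,0],1.5]
    - [[0.2,-0.1,10],[0,0,0],1.5]
    - [[0.2,-0.1,10],[0,0,0],1.5]
    - [[0.2,-0.1,10],[0,0,0],1.5]
    - [[0.2,-0.1,10],[0,0,0],1.5]
    - [[0.2,-0.1,10],[0,0,0],1.5]

```text
time: 18.95
tool_pos: [507.6, -194.3, 33.4]
ee_rot: [-0.0, 0.742, -0.67, 0.001]
wrist_force: [-1.6, -0.7, 6.1]
finger_gap: 23.8
```

```bash
python3 -c "
from h import *
st()
d=cam('wrist'); save(d,'w10.png',1.5); d=cam('top'); save(d,'t5.png',3,(55,90,320,290))"
```

```text
t 18.95 pos [ 507.6 -194.3   33.4] th -174.1 zax [ 0.002 -0.001 -1.   ] F [-1.6 -0.7  6.1] M [-0.12  0.5   0.38] gap 23.8 j [-0.37  0.45 -0.42  0.7  -0.   -2.04]
```

View pics/w10.png

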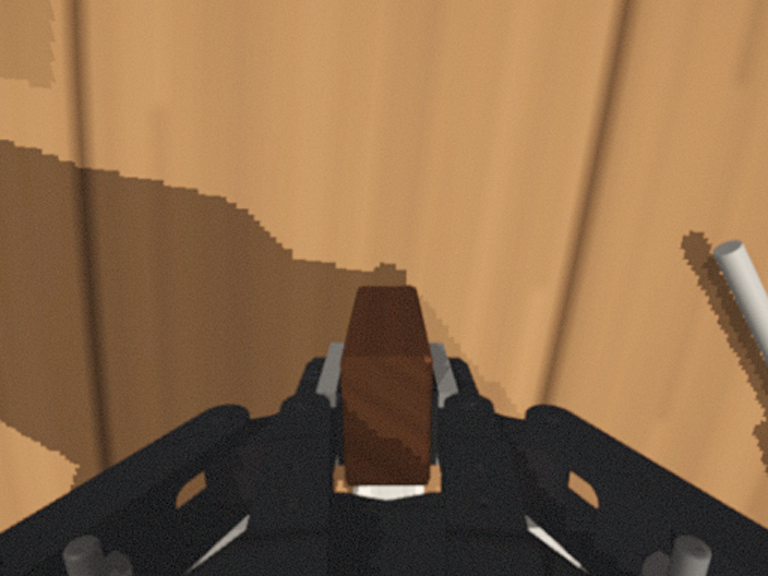

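View pics/t5.png

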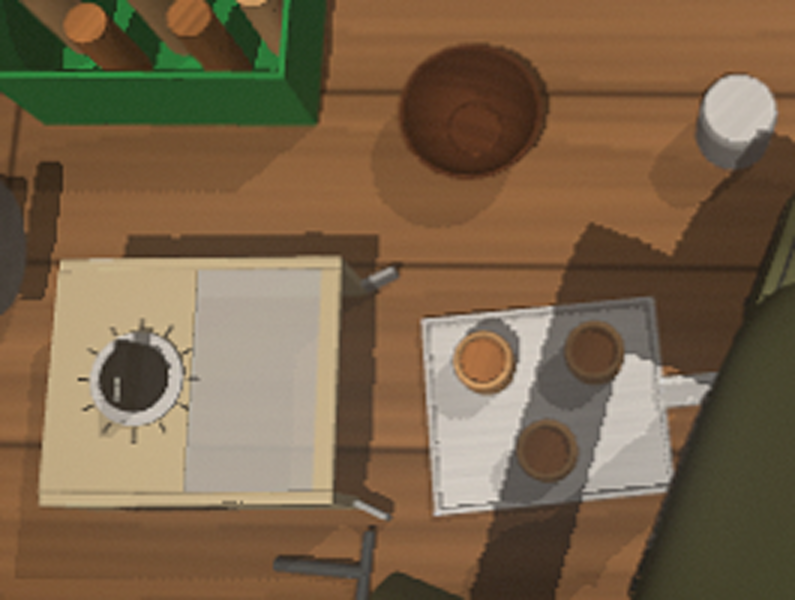

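The grip on the handle is square, with the post at (388,420) between the pads. The top view has the cabinet free of shadow, with the guides at (380,278) and (370,508). I'll zoom in to refine the cabinet's position.

```bash
python3 - <<'E'
from h import *
d=cam('top'); save(d,'t6.png',6,(65,170,192,268))
d=cam('scene'); save(d,'s3.png',5,(275,85,400,195))
E
```

```text
(no output)
```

View pics/t6.png

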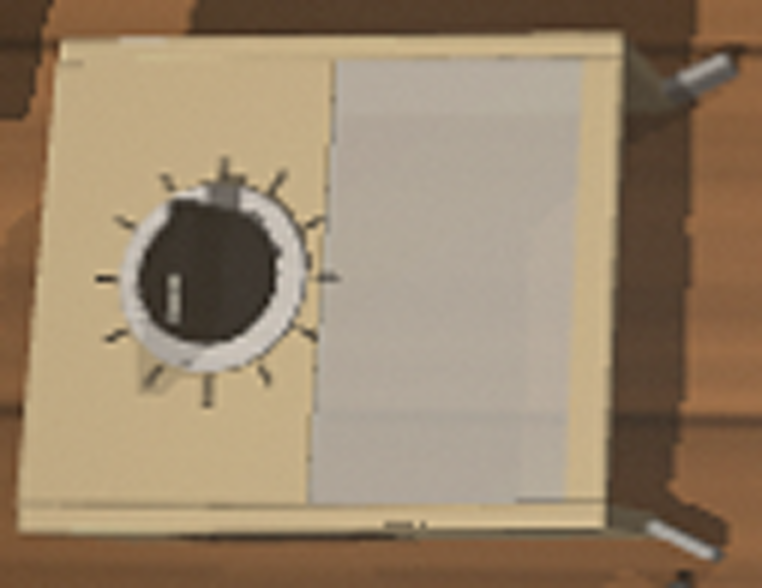

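View pics/s3.png

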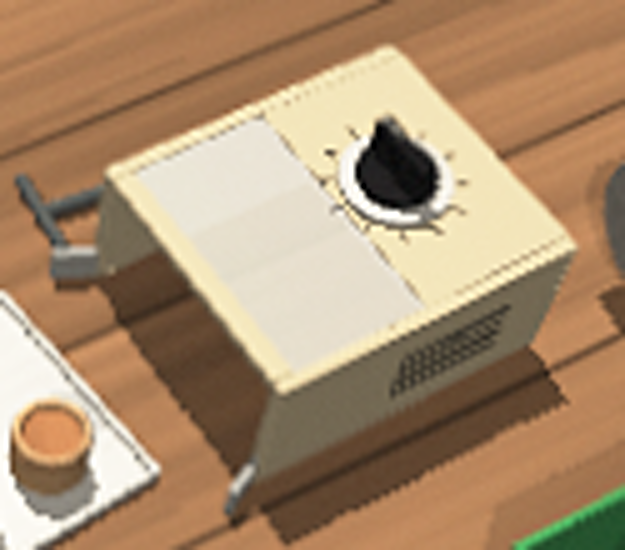

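```bash
python3 - <<'E'
from h import *
np.set_printoptions(precision=1,suppress=True)
t=cam("top"); s=cam("scene")
T=lambda *p:np.array(p)/6+[65,170]
S=lambda *p:np.array(p)/5+[275,85]
for n,c in (("topouter",onz(t,T((62,42),(625,33),(606,527),(20,527)),122)),("topinner",onz(t,T((62,63),(622,57),(606,501),(23,503)),122)),
  ("scene",onz(s,S((577,246),(282,390),(105,170),(390,47)),122)),("traytop",onz(t,(np.array([(421,319),(655,297),(674,493),(433,516)])/3+[55,90]),12))):
    a=c[0]-c[1];b=c[3]-c[2]
    print(n,c[:,:2].round(1).tolist(),c.mean(0)[:2],[np.degrees(np.arctan2(v[1],v[0])).round(2) for v in (a,b,a+b)],np.linalg.norm(a),np.linalg.norm(c[0]-c[3]),np.linalg.norm(c[1]-c[2]))
# guides tips at z 30
print("guides top",onz(t,T((735,60),(715,553)),30)); print("guides scene",onz(s,S((232,505),(72,265)),30))
print("ticks ring",onz(t,T((213,278)),124), onz(s,S((396,182)),124))
E
```

```text
topouter [[598.3, 474.2], [605.2, 204.1], [374.6, 199.3], [370.1, 469.0]] [487.1 336.6] [np.float64(91.47), np.float64(90.95), np.float64(91.21)] 270.16181858201946 228.18536788732732 230.65102017042088
topinner [[588.0, 473.0], [593.5, 204.8], [386.3, 199.9], [381.0, 468.8]] [487.2 336.6] [np.float64(91.18), np.float64(91.12), np.float64(91.15)] 268.2567695092627 207.02566504044697 207.3143046184698
scene [[604.4, 474.7], [608.9, 207.7], [381.9, 201.4], [377.4, 467.6]] [493.1 337.8] [np.float64(90.96), np.float64(90.97), np.float64(90.97)] 267.1183161874809 227.12088813361854 227.0275926069012
traytop [[567.4, 146.0], [593.2, -95.2], [393.1, -114.9], [367.5, 125.1]] [480.3  15.2] [np.float64(96.11), np.float64(96.1), np.float64(96.1)] 242.48892443935074 200.99392039320114 201.0381037190739
guides top [[614.7 169.3  30. ]
 [365.9 167.1  30. ]]
guides scene [[631.2 168.1  30. ]
 [389.4 176.6  30. ]]
ticks ring [[485.7 389.2 124. ]] [[493.7 388.3 124. ]]
```

```bash
python3 - <<'E'
from h import *
st()
go(500.8,-174,33.4,181.1)
E
```

```text
t 19.25 pos [ 507.6 -194.3   33.4] th -174.1 zax [ 0.002 -0.001 -1.   ] F [-1.1 -0.8  6.1] M [-0.07  0.55  0.38] gap 23.5 j [-0.37  0.45 -0.42  0.7  -0.   -2.04]
shift cm [-2.09  0.47 -0.  ] turn [-0.1 -0.1  4.8] rows>= 0.4
```

Emit:
jog_arm:
  deltas:
    - [[-0.3,0.1,-0.1],[0,0,0.6],1.5]
    - [[-0.6,0.2,-0.15],[0,0,1.2],1.5]
    - [[-0.9,0.2,-0.15],[0,0,1.8],1.5]
    - [[-1.2,0.3,-0.15],[0,0,2.4],1.5]
    - [[-1.5,0.3,-0.15],[0,0,3.0],1.5]
    - [[-1.8,0.4,-0.15],[0,0,3.6],1.5]
    - [[-2.1,0.4,-0.15],[0,0,4.2],1.5]
    - [[-2.1,0.4,-0.15],[0,0,4.8],1.5]
    - [[-2.1,0.4,-0.15],[0,0,4.8],1.5]
    - [[-2.1,0.4,-0.15],[0,0,4.8],1.5]

```text
time: 20.5
tool_pos: [500.2, -172.3, 33.4]
ee_rot: [-0.0, 0.714, -0.701, -0.001]
wrist_force: [-2.8, 3.1, 1.8]
finger_gap: 23.4
```

```bash
python3 -c "
from h import *
st()
d=cam('top'); save(d,'t7.png',4,(130,170,300,270))"
```

```text
t 20.5 pos [ 500.2 -172.3   33.4] th -178.9 zax [-0.001  0.002 -1.   ] F [-2.8  3.1  1.8] M [0.24 0.27 0.33] gap 23.4 j [-0.33  0.43 -0.45  0.69  0.   -1.92]
```

View pics/t7.png

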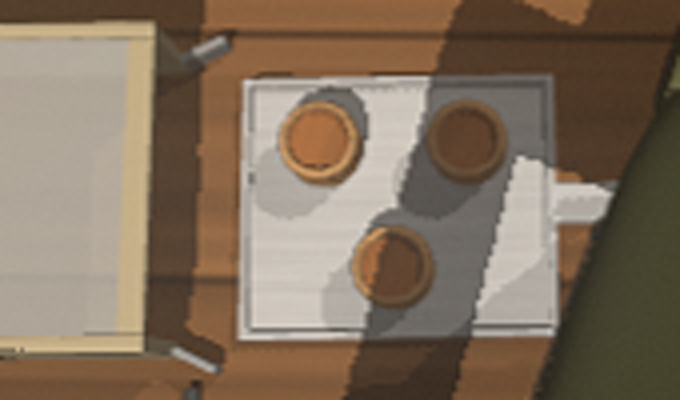

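```bash
python3 - <<'E'
from h import *
np.set_printoptions(precision=1,suppress=True)
t=cam("top")
T=lambda *p:np.array(p)/4+[130,170]
c=onz(t,T((241,80),(553,75),(556,335),(238,340)),12)
a=c[0]-c[1]+c[3]-c[2]; m=c.mean(0); ph=np.degrees(np.arctan2(a[1],a[0])); print(c,m,ph)
cab=np.array([487.1,336.6]); u=np.array([np.cos(np.radians(91.15)),np.sin(np.radians(91.15))]); v=np.array([u[1],-u[0]])
print("rel along",(m[:2]-cab)@u,"lateral",(m[:2]-cab)@v,[((p[:2]-cab)@v).round(1) for p in c])
E
```

```text
[[587.2 162.7  12. ]
 [593.8 -79.4  12. ]
 [394.5 -82.9  12. ]
 [387.7 155.5  12. ]] [490.8  39.   12. ] 91.58447222710612
rel along -297.6388004189338 lateral -2.263758118245974 [np.float64(96.6), np.float64(98.3), np.float64(-101.0), np.float64(-103.0)]
```

Emit:
jog_arm:
  deltas:
    - [[-0.3,-0.1,0],[0,0,0.4],1.5]
    - [[-0.8,-0.1,0],[0,0,0.4],1.5]
    - [[-1.5,-0.1,0],[0,0,0.4],1.5]
    - [[-2.2,-0.1,0],[0,0,0.4],1.5]
    - [[-2.9,-0.1,0],[0,0,0.4],1.5]
    - [[-3.6,-0.1,0],[0,0,0.4],1.5]
    - [[-4.3,-0.1,0],[0,0,0.4],1.5]
    - [[-4.8,-0.1,0],[0,0,0.4],1.5]
    - [[-5,-0.1,0],[0,0,0.4],1.5]
    - [[-5,-0.1,0],[0,0,0.4],1.5]

```text
time: 21.85
tool_pos: [500.7, -122.7, 33.4]
ee_rot: [-0.0, 0.711, -0.703, -0.0]
wrist_force: [0.4, 0.4, -4.0]
finger_gap: 23.2
```

```bash
python3 -c "
from h import *
st()
d=cam('top'); save(d,'t8.png',4,(90,170,270,270))"
```

```text
t 21.85 pos [ 500.7 -122.7   33.4] th -179.3 zax [-0.     0.001 -1.   ] F [ 0.4  0.4 -4. ] M [-0.17 -0.19 -0.05] gap 23.2 j [-0.24  0.41 -0.48  0.68  0.   -1.82]
```

View pics/t8.png

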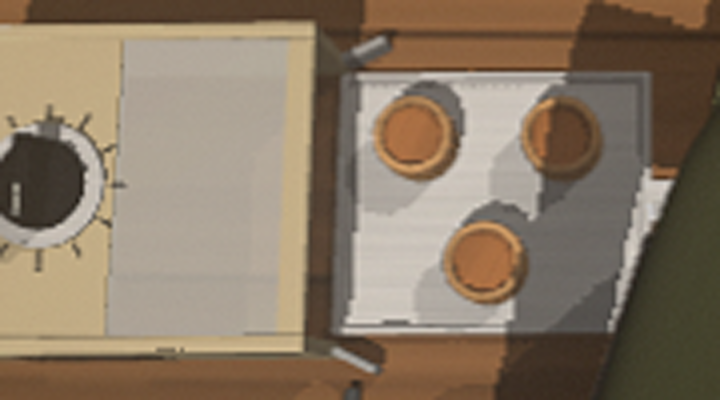

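```bash
python3 - <<'E'
from h import *
np.set_printoptions(precision=1,suppress=True)
t=cam("top")
T=lambda *p:np.array(p)/4+[90,170]
c=onz(t,T((345,73),(650,73),(333,332),(610,332)),12)
cab=np.array([487.1,336.6]); u=np.array([np.cos(np.radians(91.15)),np.sin(np.radians(91.15))]); v=np.array([u[1],-u[0]])
print([((p[:2]-cab)@v).round(1) for p in c],[((p[:2]-cab)@u).round(1) for p in c])
g=onz(t,T((390,40),(378,370),(350,60),(335,348)),30); print([((p[:2]-cab)@v).round(1) for p in g])
E
```

```text
[np.float64(102.6), np.float64(100.4), np.float64(-96.7), np.float64(-98.1)] [np.float64(-132.0), np.float64(-369.2), np.float64(-129.8), np.float64(-338.2)]
[np.float64(124.3), np.float64(-125.6), np.float64(108.8), np.float64(-109.4)]
```

Emit:
jog_arm:
  deltas:
    - [[-0.3,0.05,0.1],[0,0,-0.4],1.5]
    - [[-0.8,0.05,0.1],[0,0,-0.4],1.5]
    - [[-1.5,0.05,0.1],[0,0,-0.4],1.5]
    - [[-2.2,0.05,0.1],[0,0,-0.4],1.5]
    - [[-2.9,0.05,0.1],[0,0,-0.4],1.5]
    - [[-3.6,0.05,0.1],[0,0,-0.4],1.5]
    - [[-4.5,0.08,0.1],[0,0,-0.4],1.5]
    - [[-5.4,0.08,0.1],[0,0,-0.4],1.5]
    - [[-6.3,0.08,0.1],[0,0,-0.4],1.5]
    - [[-7,0.08,0.1],[0,0,-0.4],1.5]

```text
time: 23.2
tool_pos: [500.1, -54.0, 33.4]
ee_rot: [0.0, 0.713, -0.701, 0.002]
wrist_force: [0.6, -6.4, 3.8]
finger_gap: 23.4
```

```bash
python3 -c "
from h import *
st()
d=cam('top'); save(d,'t9.png',4,(90,170,270,270))"
```

```text
t 23.2 pos [500.1 -54.   33.4] th -179.0 zax [ 0.002 -0.002 -1.   ] F [ 0.6 -6.4  3.8] M [-0.9   0.22 -0.  ] gap 23.4 j [-0.11  0.39 -0.52  0.66 -0.   -1.69]
```

View pics/t9.png

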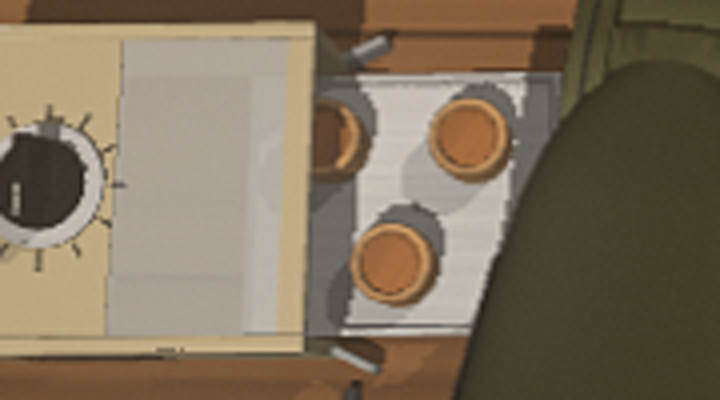

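The tray's front is inside the cabinet and all three pots are upright. There is almost no side force.

Emit:
jog_arm:
  deltas:
    - [[-0.4,0,-0.05],[0,0,0],1.5]
    - [[-1.2,0,-0.05],[0,0,0],1.5]
    - [[-2.1,0,-0.05],[0,0,0],1.5]
    - [[-3,0,-0.05],[0,0,0],1.5]
    - [[-4,0,-0.05],[0,0,0],1.5]
    - [[-5,0,-0.05],[0,0,0],1.5]
    - [[-6,0,-0.05],[0,0,0],1.5]
    - [[-7,0,-0.05],[0,0,0],1.5]
    - [[-8,0,-0.05],[0,0,0],1.5]
    - [[-8.8,0,-0.05],[0,0,0],1.5]

```text
time: 24.5
tool_pos: [497.8, 34.3, 33.4]
ee_rot: [0.0, 0.713, -0.701, 0.001]
wrist_force: [-0.0, -6.3, 4.7]
finger_gap: 23.4
```

```bash
python3 -c "
from h import *
st()
d=cam('top'); save(d,'t10.png',4,(90,170,270,270))"
```

```text
t 24.5 pos [497.8  34.3  33.4] th -179.0 zax [ 0.001 -0.002 -1.   ] F [-0.  -6.3  4.7] M [-1.07 -0.02  0.02] gap 23.4 j [ 0.07  0.39 -0.52  0.66 -0.   -1.52]
```

View pics/t10.png

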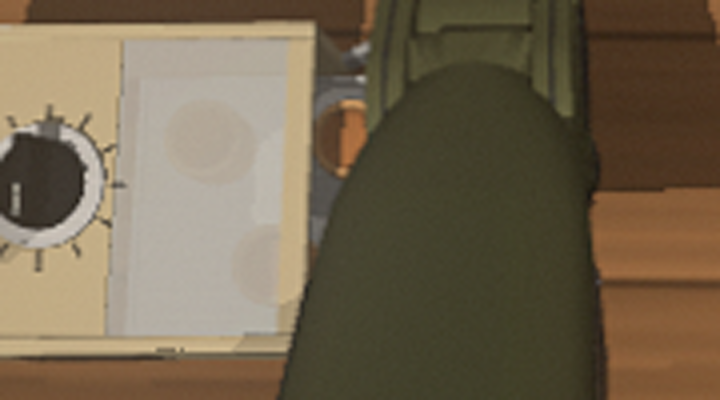

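The pots are visible through the window and still upright. I'll keep going.

Emit:
jog_arm:
  deltas:
    - [[-0.4,0,0],[0,0,0],1.5]
    - [[-1.2,0,0],[0,0,0],1.5]
    - [[-2.1,0,0],[0,0,0],1.5]
    - [[-3,0,0],[0,0,0],1.5]
    - [[-4,0,0],[0,0,0],1.5]
    - [[-5,0,0],[0,0,0],1.5]
    - [[-6,0,0],[0,0,0],1.5]
    - [[-7,0,0],[0,0,0],1.5]
    - [[-7.8,0,0],[0,0,0],1.5]
    - [[-8.2,0,0],[0,0,0],1.5]
    - [[-8.4,0,0],[0,0,0],1.5]

```text
time: 25.92
tool_pos: [496.1, 117.7, 33.4]
ee_rot: [0.001, 0.713, -0.701, 0.001]
wrist_force: [0.8, -6.9, 6.0]
finger_gap: 23.3
```

```bash
python3 -c "
from h import *
st()"
```

```text
t 25.93 pos [496.1 117.7  33.4] th -179.0 zax [ 0.    -0.002 -1.   ] F [ 0.8 -6.9  6. ] M [-1.23 -0.03 -0.01] gap 23.3 j [ 0.23  0.4  -0.5   0.67 -0.   -1.35]
```

Emit:
jog_arm:
  deltas:
    - [[-0.2,0,0],[0,0,0],1.5]
    - [[-0.4,0,0],[0,0,0],1.5]
    - [[-0.6,0,0],[0,0,0],1.5]
    - [[-0.6,0,0],[0,0,0],1.5]

```text
time: 26.42
tool_pos: [495.9, 123.8, 33.4]
ee_rot: [0.001, 0.713, -0.701, 0.001]
wrist_force: [-0.9, -5.5, 7.3]
finger_gap: 23.4
```

Emit:
jog_arm:
  deltas:
    - [[-0.2,0,0],[0,0,0],1.5]
    - [[-0.4,0,0],[0,0,0],1.5]
    - [[-0.4,0,0],[0,0,0],1.5]

```text
time: 26.8
tool_pos: [495.8, 127.8, 33.4]
ee_rot: [0.001, 0.713, -0.701, 0.001]
wrist_force: [-0.0, -6.4, 6.2]
finger_gap: 23.0
```

Emit:
jog_arm:
  deltas:
    - [[-0.2,0,0],[0,0,0],1.5]
    - [[-0.2,0,0],[0,0,0],1.5]

```text
time: 27.05
tool_pos: [495.8, 129.7, 33.4]
ee_rot: [0.001, 0.713, -0.701, 0.001]
wrist_force: [0.1, -5.7, 6.2]
finger_gap: 23.4
```

Emit:
jog_arm:
  deltas:
    - [[-0.2,0,0],[0,0,0],1.5]
    - [[-0.2,0,0],[0,0,0],1.5]

```text
time: 27.3
tool_pos: [495.7, 130.7, 33.4]
ee_rot: [0.001, 0.713, -0.701, 0.001]
wrist_force: [-0.6, -9.2, 6.4]
finger_gap: 23.5
```

Contact is starting, so I'll press a little more.

Emit:
jog_arm:
  deltas:
    - [[-0.2,0,0],[0,0,0],1.5]
    - [[-0.2,0,0],[0,0,0],1.5]

```text
time: 27.55
tool_pos: [495.5, 130.7, 33.4]
ee_rot: [0.003, 0.713, -0.701, 0.003]
wrist_force: [1.1, -16.2, 8.9]
finger_gap: 23.4
```

Emit:
jog_arm:
  deltas:
    - [[-0.3,0,0],[0,0,0],1.5]
    - [[-0.3,0,0],[0,0,0],1.5]

```text
time: 27.8
tool_pos: [495.2, 130.8, 33.4]
ee_rot: [0.005, 0.712, -0.702, 0.005]
wrist_force: [0.9, -23.6, 10.2]
finger_gap: 23.2
```

It's a firm stop: y stays at 130.7 while the push rises to 24 N. I'll relax partly, open, and rise.

Emit:
jog_arm:
  deltas:
    - [[0.3,0,-0.1],[0,0,0],1.5]
    - [[0.3,0,-0.1],[0,0,0],4]
    - [[0.3,0,-0.1],[0,0,0],6]
    - [[0.3,0,-0.1],[0,0,0],8.5]
    - [[0.3,0,-0.1],[0,0,0],8.5]
    - [[0.3,0,-5],[0,0,0],8.5]
    - [[0.3,0,-10],[0,0,0],8.5]
    - [[0.3,0,-15],[0,0,0],8.5]
    - [[0.3,0,-20],[0,0,0],8.5]
    - [[0.3,0,-24],[0,0,0],8.5]
    - [[0.3,0,-24],[0,0,0],8.5]

```text
time: 29.18
tool_pos: [497.9, 135.6, 276.6]
ee_rot: [-0.003, 0.714, -0.701, 0.002]
wrist_force: [0.6, -0.1, 0.4]
finger_gap: 85.2
```

```bash
python3 -c "
from h import *
st()
d=cam('top'); save(d,'t11.png',3,(55,150,320,290)); d=cam('scene'); save(d,'s4.png',3,(220,60,420,220))
go(487.5+3,391,260,100)"
```

```text
t 29.18 pos [497.9 135.6 276.6] th -178.9 zax [ 0.007  0.002 -1.   ] F [ 0.6 -0.1  0.4] M [ 0.01  0.03 -0.01] gap 85.2 j [ 0.27  0.22 -0.07  1.27  0.   -1.32]
shift cm [-25.61   0.05   1.29] turn [-0.   0.  81.1] rows>= 7.6
```

View pics/t11.png

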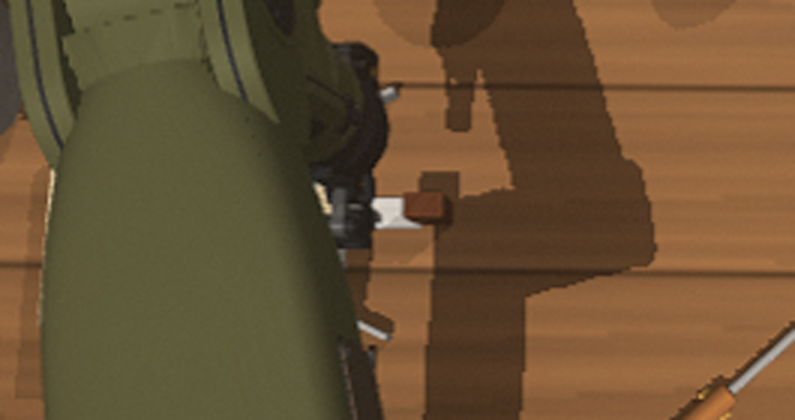

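View pics/s4.png

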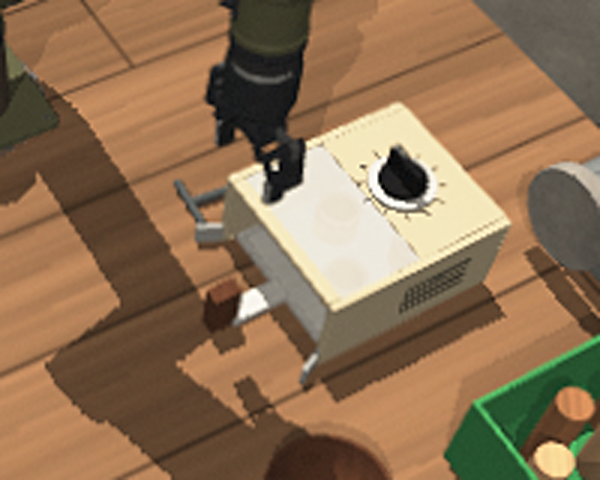

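The tray's handle shows outside at (428,208), and the tray lies inside the cabinet. Next I'll look at the knob from above.

Emit:
jog_arm:
  deltas:
    - [[-4,0,0.5],[0,0,10],8.5]
    - [[-8,0,1],[0,0,20],8.5]
    - [[-12,0,1],[0,0,30],8.5]
    - [[-16,0,1],[0,0,40],8.5]
    - [[-20,0,1],[0,0,50],8.5]
    - [[-25.6,0,1.3],[0,0,60],8.5]
    - [[-25.6,0,1.3],[0,0,70],8.5]
    - [[-25.6,0,1.3],[0,0,80],8.5]
    - [[-25.6,0,1.3],[0,0,91],8.5]
    - [[-25.6,0,1.3],[0,0,91],8.5]
    - [[-25.6,0,1.3],[0,0,91],8.5]

```text
time: 30.65
tool_pos: [490.7, 390.3, 258.8]
ee_rot: [-0.001, -0.002, 1.0, -0.001]
wrist_force: [-0.5, 0.3, -0.3]
finger_gap: 84.6
```

```bash
python3 -c "
from h import *
st()
d=cam('wrist'); save(d,'w11.png',1.5);save(d,'w12.png',4,(160,130,350,270))
"
```

```text
t 30.65 pos [490.7 390.3 258.8] th 90.2 zax [-0.002 -0.001 -1.   ] F [-0.5  0.3 -0.3] M [-0.02  0.02  0.02] gap 84.6 j [0.67 0.43 0.2  1.33 0.   0.67]
```

View pics/w11.png

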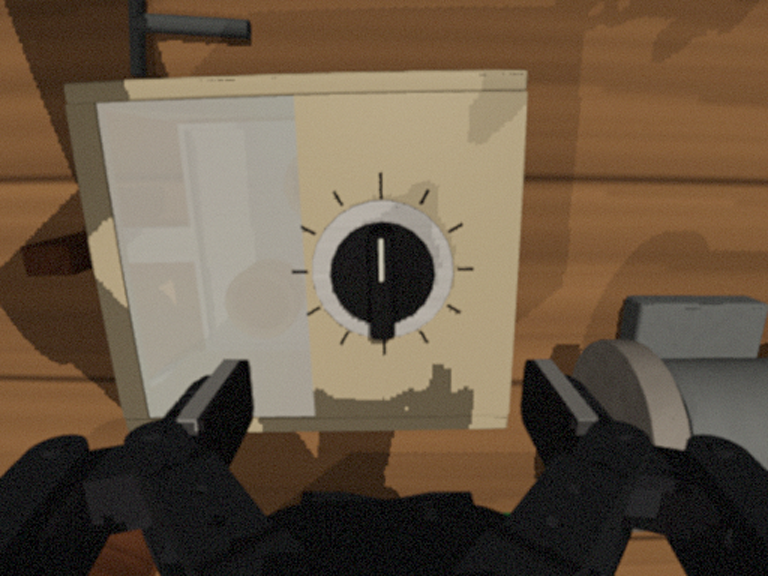

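View pics/w12.png

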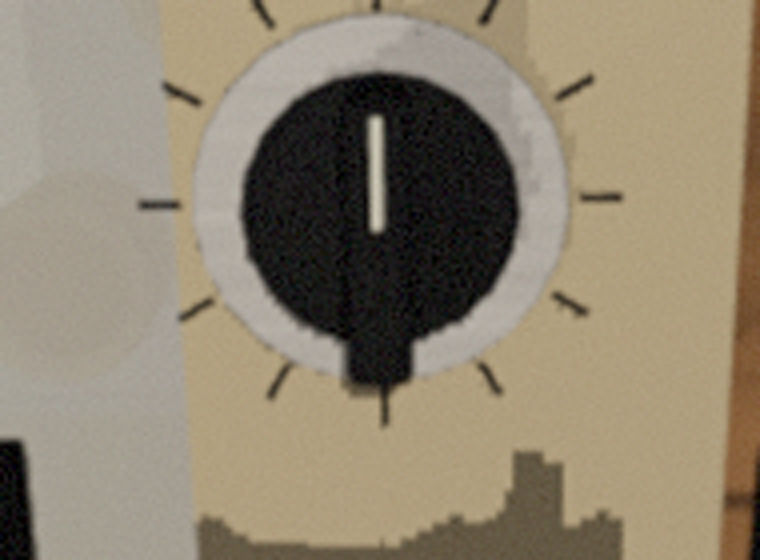

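The close-up shows the knob's white line from (376,115) to (378,232). It points at the long tick towards -x, so the bar lies along world x to within about 1°. The ring centre is at about (381,199) in the crop. The space behind the cabinet holds only the fixed grey machine and no pot.

```bash
python3 - <<'E'
from h import *
np.set_printoptions(precision=1,suppress=True)
d=cam("wrist")
w=lambda *p:np.array(p)/4+[160,130]
print(onz(d,w((380,195),(381,200)),123), onz(d,w((380,200)),122))
L=onz(d,w((376,115),(378,232),(380,345)),166);print(L,np.degrees(np.arctan2(L[1,1]-L[0,1],L[1,0]-L[0,0])))
# cabinet roof corners
r=np.array([(64,85),(527,70),(507,428),(128,432)])/1.5
c=onz(d,r,122);print(c,c.mean(0))
k=onz(d,w((380.5,199)),123)[0]
go(k[0],k[1],200,91)
E
```

```text
[[489.5 389.3 123. ]
 [490.7 389.6 123. ]] [[491.  389.3 122. ]]
[[463.3 388.9 166. ]
 [486.9 389.3 166. ]
 [510.9 389.7 166. ]] 0.9411157473332206
[[380.2 203.5 122. ]
 [373.9 471.2 122. ]
 [604.4 476.5 122. ]
 [609.9 207.9 122. ]] [492.1 339.8 122. ]
shift cm [ 0.  -0.1  5.9] turn [-0.  -0.  -0.9] rows>= 1.0
```

Emit:
jog_arm:
  deltas:
    - [[0,-0.1,4],[0,0,-0.9],6]
    - [[0,-0.1,8],[0,0,-0.9],5]
    - [[0,-0.1,9],[0,0,-0.9],5]
    - [[0,-0.1,9],[0,0,-0.9],5]

```text
time: 31.25
tool_pos: [491.1, 389.5, 170.0]
ee_rot: [-0.0, -0.008, 1.0, -0.0]
wrist_force: [0.7, -0.2, 1.2]
finger_gap: 50.1
```

```bash
python3 -c "
from h import *
st()
d=cam('wrist'); save(d,'w13.png',1.5)
print(proj(d,[[490,389.3,166]])*1.5)
"
```

```text
t 31.25 pos [491.1 389.5 170. ] th 91.0 zax [-0.001 -0.001 -1.   ] F [ 0.7 -0.2  1.2] M [ 0.06  0.06 -0.01] gap 50.1 j [ 0.67  0.46  0.01  1.12 -0.    0.65]
[[381.74806052 356.80346392]]
```

View pics/w13.png

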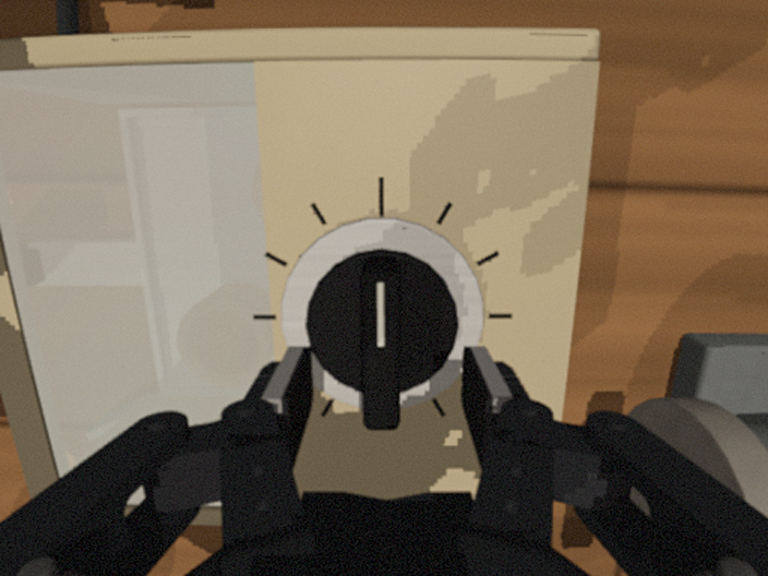

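The bar is centred between the pads: the line at (380,282–347) and the far end at (380,430) put its middle near (380,352), against a predicted (382,357). I'll go down and pinch.

Emit:
jog_arm:
  deltas:
    - [[0,0,2],[0,0,0],5]
    - [[0,0,2.9],[0,0,0],5]
    - [[0,0,2.9],[0,0,0],3]
    - [[0,0,2.9],[0,0,0],1]
    - [[0,0,2.9],[0,0,0],0.8]
    - [[0,0,2.9],[0,0,0],0.8]
    - [[0,0,2.9],[0,0,0],0.8]
    - [[0,0,2.9],[0,0,0],0.8]

```text
time: 32.3
tool_pos: [491.7, 387.6, 142.3]
ee_rot: [0.001, -0.008, 1.0, -0.002]
wrist_force: [0.6, -6.3, 4.6]
finger_gap: 12.7
```

```bash
python3 -c "
from h import *
st()"
```

```text
t 32.3 pos [491.7 387.6 142.3] th 90.9 zax [ 0.002 -0.003 -1.   ] F [ 0.6 -6.3  4.6] M [-1.13  0.03  0.04] gap 12.7 j [ 0.67  0.48 -0.04  1.05 -0.    0.65]
```

Pinched at a 12.7 mm gap. The side force of 6 N means the axis is about 2 mm to -y, so I'll take that out while turning 90° clockwise.

Emit:
jog_arm:
  deltas:
    - [[0,-0.2,0],[0,0,9],0.8]
    - [[0,-0.2,0],[0,0,18],0.8]
    - [[0,-0.2,0],[0,0,27],0.8]
    - [[0,-0.2,0],[0,0,36],0.8]
    - [[0,-0.2,0],[0,0,45],0.8]
    - [[0,-0.2,0],[0,0,54],0.8]
    - [[0,-0.2,0],[0,0,63],0.8]
    - [[0,-0.2,0],[0,0,72],0.8]
    - [[0,-0.2,0],[0,0,81],0.8]
    - [[0,-0.2,0],[0,0,90],0.8]
    - [[0,-0.2,0],[0,0,90],0.8]
    - [[0,-0.2,0],[0,0,90],0.8]

```text
time: 33.8
tool_pos: [489.5, 385.1, 142.3]
ee_rot: [0.001, 0.701, 0.713, -0.002]
wrist_force: [-4.5, -7.0, 6.7]
finger_gap: 12.7
```

```bash
python3 -c "
from h import *
st()
d=cam('wrist'); save(d,'w14.png',1.5)"
```

```text
t 33.8 pos [489.5 385.1 142.3] th 0.9 zax [-0.002 -0.004 -1.   ] F [-4.5 -7.   6.7] M [-1.35  0.94 -0.  ] gap 12.7 j [ 0.67  0.48 -0.04  1.06 -0.    2.22]
```

View pics/w14.png

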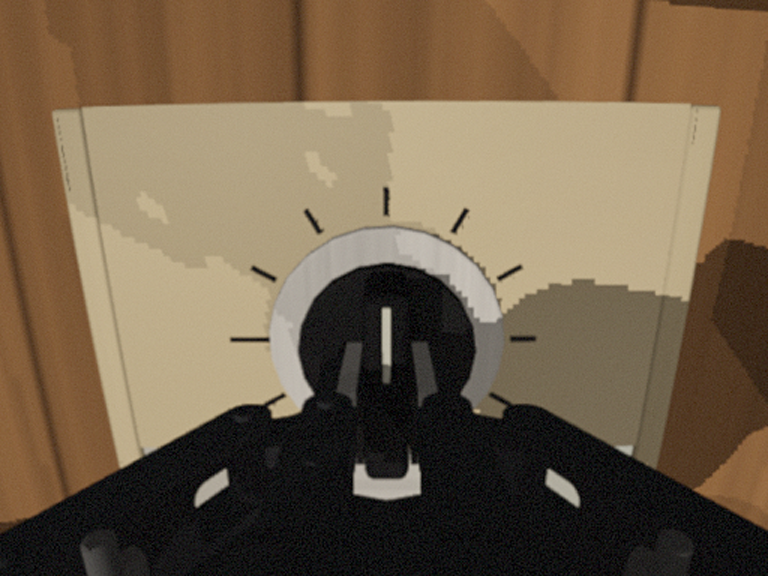

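The line at (387,310–380) now points at the tick at (387,200), three ticks clockwise of the long one at (248,340). I'll release and rise straight up.

Emit:
jog_arm:
  deltas:
    - [[0,0,0],[0,0,0],2.5]
    - [[0,0,0],[0,0,0],4]
    - [[0,0,0],[0,0,0],5]
    - [[0,0,-1],[0,0,0],5]
    - [[0,0,-4],[0,0,0],5]
    - [[0,0,-8],[0,0,0],5]
    - [[0,0,-13],[0,0,0],5]
    - [[0,0,-13],[0,0,0],5]

```text
time: 34.85
tool_pos: [493.4, 389.4, 276.7]
ee_rot: [0.001, 0.701, 0.713, 0.005]
wrist_force: [0.4, 0.6, 0.2]
finger_gap: 49.7
```

```bash
python3 -c "
from h import *
st()
d=cam('wrist'); save(d,'w15.png',1.5)"
```

```text
t 34.85 pos [493.4 389.4 276.7] th 0.9 zax [ 0.008  0.006 -1.   ] F [0.4 0.6 0.2] M [-0.01  0.01 -0.01] gap 49.7 j [0.67 0.42 0.23 1.36 0.   2.22]
```

View pics/w15.png

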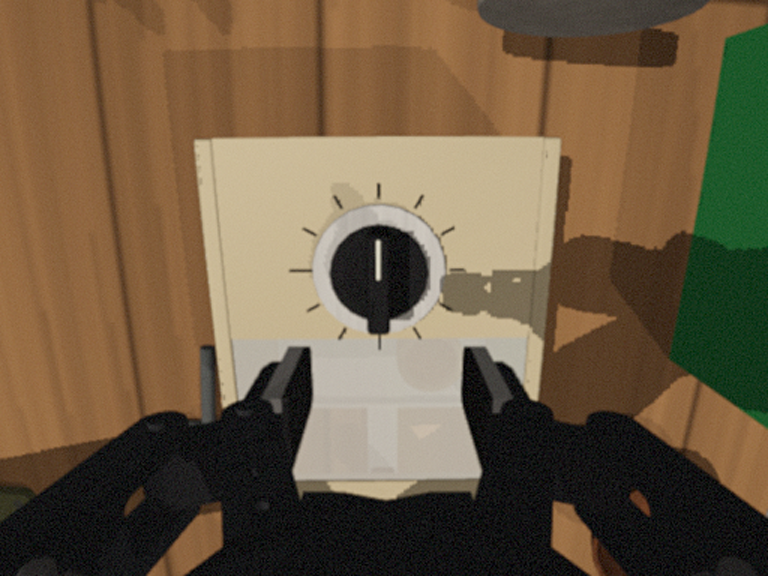

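The line at (379,240–280) rests on the third tick at (379,190), with the long tick at left (300,270). The bench behind the cabinet is empty. I'll clear the arm for a last check of the tray and pots.

Emit:
jog_arm:
  deltas:
    - [[2,-6,0],[0,0,-10],5]
    - [[4,-12,0],[0,0,-20],5]
    - [[6,-18,0],[0,0,-30],5]
    - [[8,-24,0],[0,0,-40],5]
    - [[10,-30,0],[0,0,-50],5]
    - [[10,-30,0],[0,0,-60],5]
    - [[10,-30,0],[0,0,-70],5]
    - [[10,-30,0],[0,0,-70],5]

```text
time: 35.9
tool_pos: [189.0, 482.2, 270.0]
ee_rot: [-0.0, 0.166, 0.986, -0.001]
wrist_force: [0.7, -0.6, -0.3]
finger_gap: 50.1
```

```bash
python3 -c "
from h import *
st()
d=cam('top'); save(d,'t12.png',1.5);save(d,'t13.png',4,(60,165,230,275)); d=cam('scene'); save(d,'s5.png',1.5); save(d,'s6.png',4,(270,80,400,200))"
```

```text
t 35.9 pos [189.  482.2 270. ] th 70.9 zax [-0.001 -0.002 -1.   ] F [ 0.7 -0.6 -0.3] M [-0.03 -0.02 -0.03] gap 50.1 j [ 1.2   0.24 -0.07  1.27 -0.    1.53]
```

View pics/t12.png

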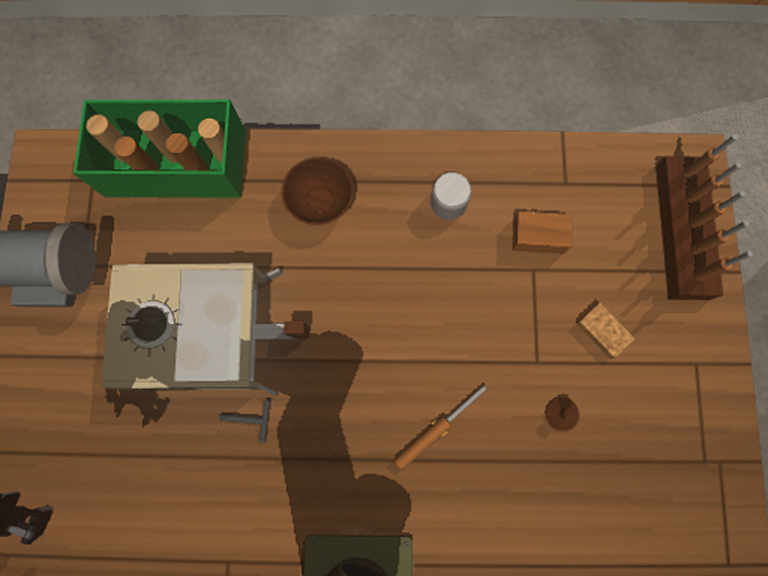

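View pics/t13.png

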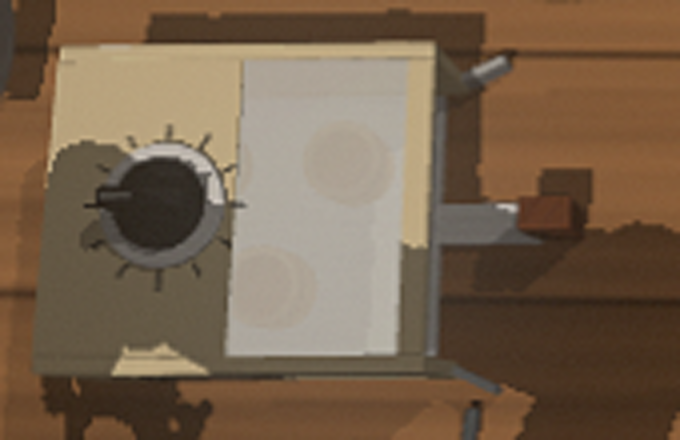

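View pics/s6.png

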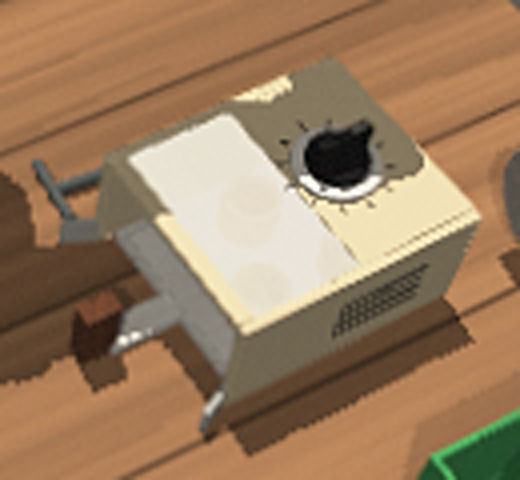

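View pics/s5.png

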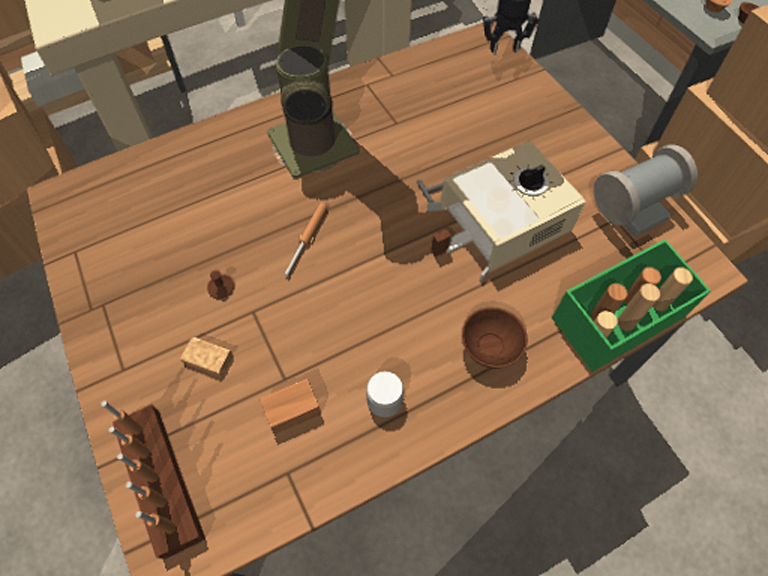

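The top view shows the tray in the cabinet, two pot rims through the window at (345,162) and (268,285), and the knob line on the third tick. All bystanders look unmoved. I'll check the home distance from the tray's rear edge and handle.

```bash
python3 - <<'E'
from h import *
t=cam("top"); s=cam("scene")
T=lambda *p:np.array(p)/4+[60,165]
cab=np.array([487.1,336.6]); u=np.array([np.cos(np.radians(91.15)),np.sin(np.radians(91.15))]); v=np.array([u[1],-u[0]])
for n,p,z in(("rear edge (want -117)",onz(t,T((444,120),(440,200),(435,340)),12),0),("handle top (want -207)",onz(t,T((548,216)),70),0),("pots",onz(t,T((345,162),(268,285)),51),0)):
    print(n,((p[:,:2]-cab)@u).round(1),((p[:,:2]-cab)@v).round(1))
E
```

```text
rear edge (want -117) [-116.4 -115.7 -115.9] [ 81.3  18.7 -87.7]
handle top (want -207) [-208.6] [-2.3]
pots [-52.5  -0. ] [ 42.1 -49.2]
```

```bash
python3 -c "
from h import *
print(ctrl.sign_off()); st()"
```

```text
the job is handed in; nothing more can be done
None
the job is handed in; nothing more can be done
```

The job is done and handed in at about 36 s, with no verdict reported. I found three pots and stood all of them upright on the tray. I pushed the tray home, then turned the timer knob 90° clockwise, which is three clicks.

**Last checks:**
- **Tray home:** it stopped dead against the back wall at about 24 N. From the top camera, its rear edge is 116 mm from the cabinet's origin (117 expected) and its handle 209 mm (207 expected).
- **Knob:** after release its white line rests on the third tick.
- **Pots:** two are standing where expected through the window. The third is under the opaque part of the roof. I last saw it clearly standing just before the final push, and only partly at the window's edge afterwards.
- **Bystanders:** all of them look where they were at the start, and no other pot is on the bench or behind the cabinet. I compared these by eye and did not measure them.

**Disagreements:** the top and scene cameras differed by about 5 mm in x. I placed things using the wrist camera and contact forces instead. No pot was knocked aside and no grip slackening showed in the readings.

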